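# Tip the cut vegetables into the stock pot

## Robot

A 6-joint arm with a two-finger parallel gripper is mounted at the origin on the work surface. World frame = base frame: x ahead of the robot, y to its left, z up, the work surface at z = 0. Lengths are in m, angles in rad, forces in N, time in s.
With the tool pointing down it reaches from about 0.35 to 0.8 m from the base axis. Payload 7.3 kg.
Tool frame: the origin (TCP) lies midway between the tips of the shut fingers; the grasp point (between the pads) lies 19 mm behind it; z points along the fingers, x is the direction in which the jaws open and shut, and the axes are right-handed (so a half turn about z gives the same grasp; the last joint's range is limited). The gripper opens to 85 mm and grips with 20 to 120 N. Pads are 22 mm wide; open, the fingers measure 114 mm over their backs; the gripper's body (76 mm by 85 mm) begins 54 mm behind the grasp point. The pads swing forward as they close: fully open they stand 13 mm farther back than shut.
Start: joints at [1.063, 0.342, 1.524, -0, 1.275, -0.146], TCP at [0.186, 0.491, 0.192] pointing down, gripper open.
Joint ranges: [-2.53, 2.53], [-0.77, 2.02], [0.04, 2.7], [-1, 4.14], [0.28, 2.66], [-3.11, 3.11]. Speed limits (rad/s): [2.57, 2.57, 3.14, 3.14, 3.14, 3.14].

## Interface

Orientations are given as [roll, pitch, yaw] about the fixed x, y, z axes, in that order (R = Rz(yaw) Ry(pitch) Rx(roll)).
In Python, from plant import arm gives the robot as it stands. The module is installed in compiled form; this text tells all that it offers.
- The arm moves only by the shell command python3 -m handwheel 'ROWS' [FORCE]. ROWS is JSON, a list of rows, each an object of numbers: "x", "y", "z": the shift along the tool's x, y, z normalised to -1 to 1, where 1 is 0.4 m; "ax", "ay", "az": the turn, a rotation vector about the tool's x, y, z normalised to -1 to 1, where 1 is 90 degrees; "hand": the closure, from 0 (fully open) to 1 (shut). A call has 1 to 12 rows; each row is the pose to reach, as a shift and turn from the pose measured when the call began, along the tool's axes at that moment; what a row does not reach only later rows make up. A row lasts 1/12 s, in which the tool goes at most 41.7 mm and 7.16 degrees, less where a joint would pass 70% of its speed; a pose out of reach is approached as far as the arm can. A call with a number of a shift or a turn outside -1 to 1 is refused whole. A call with a gripper value outside its range is refused whole. The fingers move at their own pace and stop on an object; FORCE is the grip in N (left out, the last holds). Time passes only in rows, so rows that repeat a pose let the fingers close. It gives the time, the measured TCP pose, the force and the opening at its end, in the units of the state.
- arm.sense(): the state, without advancing time (a new reading comes with each control period).
- arm.capture(name): name is "side" or "top" or "wrist"; returns the picture (400x640x3 uint8, red, green, blue); there is no depth.
- arm.camera_model(name): a dict with "fx", "fy", "cx", "cy" (pixels), "R" (3x3) and "t" (3): a world point X has camera coordinates R X + t. Camera axes: x right, y down, z forward; pixel columns grow to the right and rows downward; lengths in m; the calibration is good to about 2 mm. A picture is of the moment at which its call begins: read the wrist's pose just before it. camera_model takes no time and is no camera call; for the wrist camera it gives the pose at the moment of the call.
- arm.hand_in(): hands the job in, once; it reports no verdict.
The state is a dict: "clock": time; "q": joint angles; "qvel": joint speeds; "joint_torque": joint torques, N m; "tcp_pos": TCP position; "tool_rot": TCP orientation; "ft_force": force on the tool from outside, world axes, zero at the start; "torque": the same for the moment, N m; "grip_width": finger opening in m.
Only numpy, scipy, OpenCV 4.12 (cv2) and the standard library are available. Lean on these libraries where they do the work, as an engineer would, in place of code of your own. Each camera call takes 0.05 s, during which the arm holds its last target.

## Task

Take the wooden lid off the pot and lay it flat on the cork mat, then pick up the scoop tray by its handle and tip it over the pot so that all four vegetable chunks slide in. Stand the empty tray back down where it stood, and finally put the lid back on so that it closes the pot all round. Do not touch the chunks with the gripper, do not shift the pot, and leave the other things on the counter where they are.

Things in the scene. Friction and masses are not known exactly. Their poses are not given: they have to be found in the camera images.
- pot: Straight-sided plain metal cooking pot without handles, standing loose on the counter (1.6 kg): outer diameter 200 mm, height 90 mm, wall 4 mm, base 5 mm thick. Origin: centre of its underside, z up; the rim is 90 mm above it. Starts covered by the lid.
- lid: Loose flat wooden lid: disc of 224 mm diameter, 12 mm thick, flat below with no skirt (it just lies on the rim), with an upright wooden batten as grip across its middle: 130 mm long, 22 mm wide, 32 mm tall above the disc (top 44 mm above the origin). About 0.35 kg. Origin: centre of the disc's underside; x runs along the batten, z up.
- mat: Fixed round cork mat, flat on the counter, 200 mm diameter, 8 mm thick, empty at the start, to the left or to the right of the pot with the tray on the other side. Origin: centre of its underside; its top is 8 mm above.
- tray: Loose dark steel scoop tray: floor 170 (x) by 120 mm (y), 3 mm thick; walls 28 mm high at the back (-x) and sides, open at the front (+x, the nose). A dark wooden bar handle, 18 mm wide (y), 18 mm tall, lies over the middle line from x = -85 to +30 mm, its centre 78 mm above the origin, held by a narrow post on the back wall. 0.28 kg, 0.38 kg loaded. Origin: centre of the floor's underside; z up.
- tray_grip (a point): Point on the handle bar's centre line to grip, above the centre of mass of the loaded tray: tray x = -10, y = 0, z = 78 mm. The chunks on the tray end 49 mm below it.
- tray_nose (a point): Middle of the open front edge of the tray's floor (upper face): tray x = +85, y = 0, z = 3 mm.
- chunk0: Loose chunk of pale, hard, wet root vegetable standing on the tray, squarish, 30 x 30 x 26 mm, 25 g; slippery on the steel (it slides off by itself when the tray is tipped by 25 degrees or more). Origin: centre of its underside as built.
- chunk1: Loose chunk of pale, hard, wet root vegetable standing on the tray, round, 36 mm across and 26 mm tall, 25 g; slippery on the steel (it slides off by itself when the tray is tipped by 25 degrees or more). Origin: centre of its underside as built.
- chunk2: Loose chunk of pale, hard, wet root vegetable standing on the tray, squarish, 30 x 30 x 26 mm, 25 g; slippery on the steel (it slides off by itself when the tray is tipped by 25 degrees or more). Origin: centre of its underside as built.
- chunk3: Loose chunk of pale, hard, wet root vegetable standing on the tray, round, 36 mm across and 26 mm tall, 25 g; slippery on the steel (it slides off by itself when the tray is tipped by 25 degrees or more). Origin: centre of its underside as built.
- jar: Bystander, loose: small lidded glass jar, 54 mm across, 85 mm tall. Origin: centre of its underside.
- cup: Bystander, loose: white ceramic cup, 60 mm across, 80 mm tall. Origin: centre of its underside.
- dish: Bystander, loose: tiny white sauce bowl, 64 mm across, 25 mm tall. Origin: centre of its underside.
- shaker: Bystander, loose: steel pepper shaker, 44 mm across, 80 mm tall. Origin: centre of its underside.
Not all that is in view belongs to the job. Leave any black look-alike of the chunk2 alone. What is shaped like the chunk0 but blue is not meant.

How it is judged:
On the way, in this order (a step that is already met when the one before it is completed fails the run):
1. the lid lies flat on the cork mat, released (horizontal distance between lid and mat below 0.04 m and z of lid in the frame of mat between 0.004 and 0.012 m and angle between lid's own z axis and vertical below 0.05 rad and contact force between the fingers and lid below 0.1 N and linear speed of lid below 0.03 m/s), for 0.2 s.
2. the tray is being tipped (over 0.15 rad) with its nose above the pot's opening (angle between tray's own z axis and vertical above 0.15 rad and horizontal distance between tray_nose and pot below 0.11 m and z of tray_nose in the frame of pot above 0.05 m).
3. all four chunks are in the pot (horizontal distance between each of chunk0, chunk1, chunk2, chunk3 and pot below 0.097 m and z of chunk0 in the frame of pot between -0.005 and 0.08 m and z of chunk1 in the frame of pot between -0.005 and 0.08 m and z of chunk2 in the frame of pot between -0.005 and 0.08 m and z of chunk3 in the frame of pot between -0.005 and 0.08 m), for 0.2 s.
4. the empty tray stands level on the counter where it stood, released (distance of tray from where it was at the start of the episode below 0.06 m and angle between tray's own z axis and vertical below 0.06 rad and height (world z) of tray below 0.006 m and contact force between the fingers and tray below 0.1 N and linear speed of tray below 0.03 m/s), for 0.2 s.
At the end, for the whole second after the job is handed in: All four chunks are inside the pot (within 97 mm of its axis, below the rim), the tray stands level on the counter within 60 mm of where it started, and the lid lies level on the pot's rim, centred within 15 mm so that it closes it all round; all at rest and released (all of step 3 and all of step 4 and horizontal distance between lid and pot below 0.015 m and z of lid in the frame of pot between 0.086 and 0.094 m and angle between lid's own z axis and vertical below 0.05 rad and linear speed of lid below 0.02 m/s); the robot touches nothing.
It fails at once if the gripper's fingers touch a chunk (over 0.5 N) (contact force between the fingers and chunk0 above 0.5 N or contact force between the fingers and chunk1 above 0.5 N or contact force between the fingers and chunk2 above 0.5 N or contact force between the fingers and chunk3 above 0.5 N).
It fails at once if the pot is shifted by more than 40 mm (distance of pot from where it was at the start of the episode above 0.04 m).
It fails at once if a bystander is moved by more than 30 mm (distance of any of jar, cup, dish, shaker from where it was at the start of the episode above 0.03 m).
It also fails if it takes over 72 s, if anything falls off the work surface, if the arm or the gripper's body presses on something with over 40 N, if the wrist force passes 120 N, or if a joint passes its speed limit or range.

## Working session

There is one attempt and no reset: what is moved stays moved. The work goes in short steps, Python scripts to look and compute and a shell command to move; the robot and the scene stay as the last step left them, time stands still between calls to the robot, and variables do not carry over. Pictures are saved under pics/ and viewed, and the job is handed in when it is done.

```bash
ls; mkdir -p pics; python3 - <<'E'
from plant import arm
import cv2
print(arm.sense())
for n in ("top","side","wrist"):
    cv2.imwrite(f"pics/{n}0.png",arm.capture(n)[:,:,::-1])
    m=arm.camera_model(n);print(n,{k:(v.tolist() if hasattr(v,'tolist') else v) for k,v in m.items()})
E
```

```text
pics
{'clock': 0.0, 'q': array([ 1.06300318e+00,  3.42755111e-01,  1.52502081e+00, -5.79136637e-07,
        1.27535601e+00, -1.45989191e-01]), 'qvel': array([-5.90888849e-06, -9.52286635e-04, -7.91491743e-04,  3.99735159e-04,
        8.65497927e-04,  2.55641475e-04]), 'joint_torque': array([-3.30000194e-05, -4.33676362e+01, -2.46018291e+01, -6.79302775e-05,
        7.69718637e-03,  4.83737244e-05]), 'tcp_pos': array([0.18558348, 0.49062476, 0.19120785]), 'tool_rot': array([-3.14136928e+00,  1.52298899e-03,  1.20899271e+00]), 'ft_force': array([-0.13615583, -0.14237557,  0.7099365 ]), 'torque': array([ 0.00067875, -0.0311694 , -0.00403762]), 'grip_width': 0.08579857570094082}
top {'fx': 378.59820202676093, 'fy': 378.59820202676093, 'cx': 322.19295304565003, 'cy': 196.8261646062058, 'R': [[-0.021527786784637532, -0.9997382263974322, 0.007748101436616995], [-0.9879685984688865, 0.020085904808746963, -0.15334472559380086], [0.15314895636464296, -0.010956053474261346, -0.9881423794457406]], 't': [-0.0029496884571114266, 0.5556944553637498, 0.8696624762461483]}
side {'fx': 451.447129848048, 'fy': 451.447129848048, 'cx': 313.5081129240515, 'cy': 199.1498473973493, 'R': [[-0.938502136731435, -0.34464278567216655, -0.0208588023304265], [-0.22581440887521775, 0.6583753079788484, -0.7180179709367255], [0.26119263407467436, -0.669151181817596, -0.6957119402290343]], 't': [0.5354428125839376, 0.18548686078795107, 0.9180251923861278]}
wrist {'fx': 326.8662475546711, 'fy': 326.8662475546711, 'cx': 312.2644351855864, 'cy': 200.40332101362378, 'R': [[0.35420708668188294, 0.9351664722452423, -0.001004456431264326], [0.8914031191527186, -0.3373059940153047, 0.3026964578024532], [0.28273276942925823, -0.10811260606301454, -0.9530864837469506]], 't': [-0.5246835176345682, -0.03833373016987643, 0.37963564668615485]}
```

View pics/top0.png

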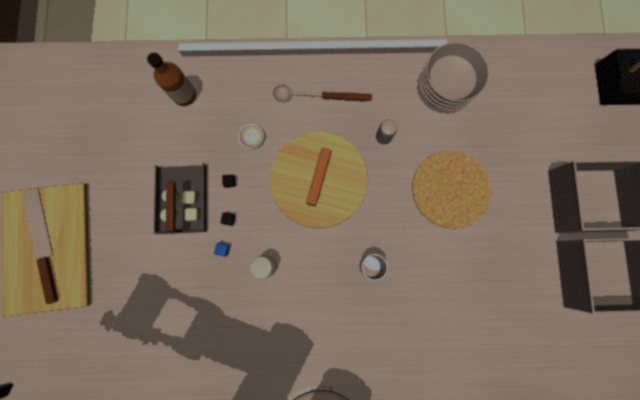

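View pics/side0.png

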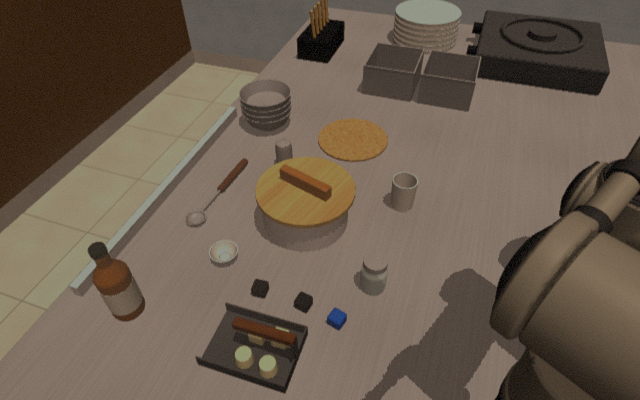

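```bash
cat > h.py <<'E'
import numpy as np, cv2, json
from plant import arm
from scipy.spatial.transform import Rotation as Ro
def cam(n): 
    m=arm.camera_model(n); return m
def ray(m,u,v,z):
    R=np.array(m['R']);t=np.array(m['t'])
    d=R.T@np.array([(u-m['cx'])/m['fx'],(v-m['cy'])/m['fy'],1]); c=-R.T@t
    return c+d*(z-c[2])/d[2]
def proj(m,X):
    c=np.array(m['R'])@np.array(X)+np.array(m['t']); return np.array([m['cx']+m['fx']*c[0]/c[2],m['cy']+m['fy']*c[1]/c[2]])
E
python3 - <<'E'
import cv2
from h import *
i=cv2.imread("pics/top0.png")
cv2.imwrite("pics/c1.png",cv2.resize(i[150:270,130:280],None,fx=5,fy=5,interpolation=cv2.INTER_CUBIC))
cv2.imwrite("pics/c2.png",cv2.resize(i[110:250,260:500],None,fx=3.3,fy=3.3,interpolation=cv2.INTER_CUBIC))
i=cv2.imread("pics/side0.png")
cv2.imwrite("pics/c3.png",cv2.resize(i[260:400,180:360],None,fx=4,fy=4,interpolation=cv2.INTER_CUBIC))
print(proj(cam("top"),[.186,.491,.19]),proj(cam("top"),[0,0,0]))
E
```

```text
[ 55.65020411 386.20480829] [320.90883791 438.74176684]
```

View pics/c1.png

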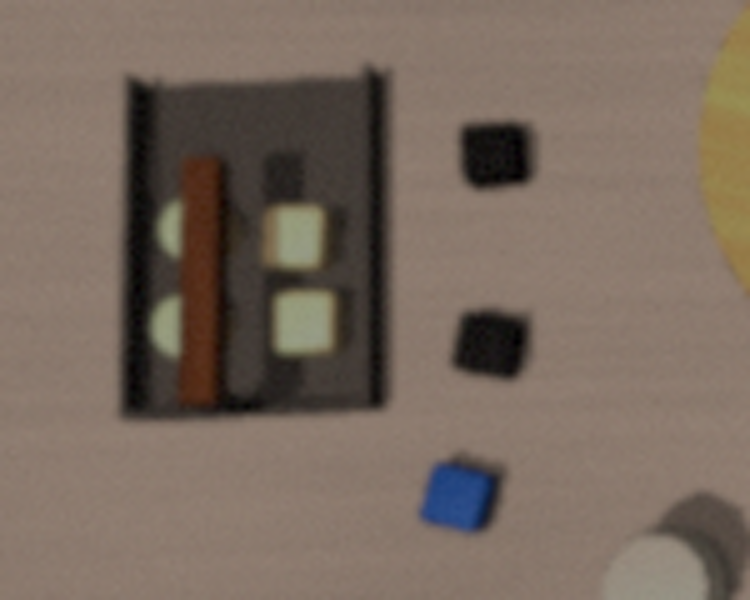

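View pics/c2.png

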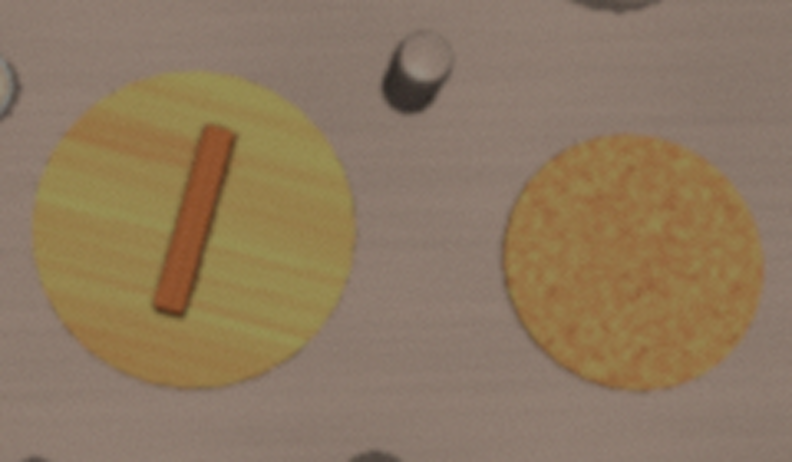

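View pics/c3.png

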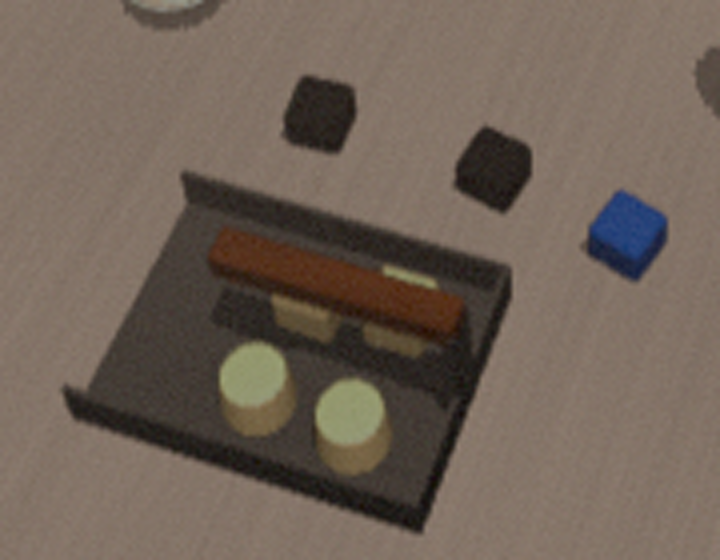

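View pics/wrist0.png

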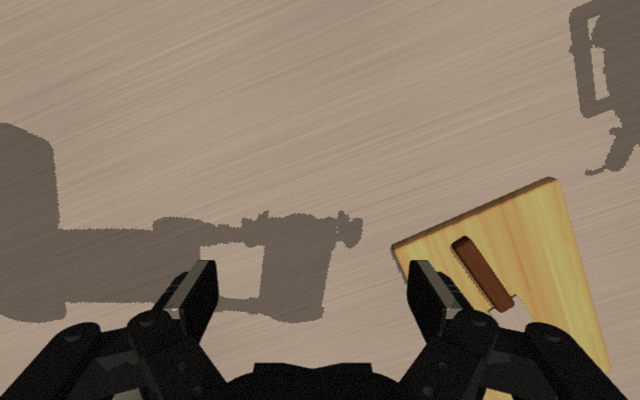

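```bash
python3 - <<'E'
from h import *
T=cam("top")
def p1(u,v,z): return ray(T,130+u/5,150+v/5,z)
def p2(u,v,z): return ray(T,260+u/3.3,110+v/3.3,z)
np.set_printoptions(precision=4,suppress=True)
c=[p2(*a,.134) for a in[(203,125),(238,133),(185,316),(153,308)]]
print("batten",*c,"mean",np.mean(c,0), "len",np.linalg.norm(c[0]-c[3]),np.linalg.norm(c[1]-c[2]),"w",np.linalg.norm(c[0]-c[1]))
d=(c[0]+c[1]-c[2]-c[3]);print("yaw",np.arctan2(d[1],d[0]))
i=cv2.imread("pics/top0.png")
hsv=cv2.cvtColor(i,cv2.COLOR_BGR2HSV)
m=cv2.inRange(hsv,(8,90,60),(40,255,255))
n,l,s,ce=cv2.connectedComponentsWithStats(m)
for k in range(1,n):
    if s[k,4]>1500:
        cnt=max(cv2.findContours((l==k).astype('uint8'),0,1)[0],key=cv2.contourArea)
        P=np.array([ray(T,u,v,.102 if s[k,0]<400 else .008)[:2] for u,v in cnt[:,0]])
        print(s[k],ce[k]); A=np.c_[2*P,np.ones(len(P))]; x=np.linalg.lstsq(A,(P**2).sum(1),rcond=None)[0]
        print("circle",x[:2],np.sqrt(x[2]+x[0]**2+x[1]**2))
c=[p1(*a,.087) for a in[(183,157),(221,157),(216,404),(180,402)]]
d=(c[0]+c[1]-c[2]-c[3])/2;print("handle",np.mean(c,0),np.linalg.norm(d),"yaw",np.arctan2(d[1],d[0]),"w",np.linalg.norm(c[0]-c[1]))
# tray wall-top corners: outer
c=[p1(*a,.028) for a in[(127,76),(388,70),(386,406),(122,416)]]
print("tray",*c,"mean",np.mean(c,0)); d=c[0]+c[1]-c[2]-c[3];print(np.arctan2(d[1],d[0]),np.linalg.norm(d)/2)
for nm,u,v,z in [("jar",262,268,.085),("cup",373,266,.04),("dish",252,136,.025),("shaker",389,128,.08)]: print(nm,ray(T,u,v,z))
S=cam("side")
# side: handle ends top centre
print("side batten", ray(S,305,181,.134))
for u,v in [(222,232),(457,330)]: print(ray(S,180+u/4,260+v/4,.08))
for nm,u,v in[("b1",497,155),("b2",492,345),("blue",460,497)]: print(nm,p1(u,v,.026))
E
```

```text
batten [ 0.6509 -0.0144  0.134 ] [ 0.6449 -0.0377  0.134 ] [0.5222 0.0001 0.134 ] [0.5279 0.0209 0.134 ] mean [ 0.5865 -0.0078  0.134 ] len 0.1280303436883717 0.12847379519940047 w 0.02406562991685657
yaw -0.2893271514197736
[ 270  132   98   96 7420] [318.2837 179.3247]
circle [ 0.5889 -0.0061] 0.11028758985374129
[ 412  150   80   79 4853] [451.4492 189.1006]
circle [ 0.5755 -0.3409] 0.09874078374922868
[   1  183   89  134 9155] [ 44.4375 252.0585]
circle [0.4474 0.5985] 0.11349272655531255
handle [0.5352 0.3328 0.087 ] 0.11304743938901558 yaw 0.023809898142140854 w 0.017422797316246887
tray [0.6453 0.3961 0.028 ] [0.6459 0.2673 0.028 ] [0.4796 0.2642 0.028 ] [0.4775 0.3908 0.028 ] mean [0.5621 0.3296 0.028 ]
0.025243140849595034 0.16710713047031636
jar [0.3911 0.1235 0.085 ]
cup [ 0.3888 -0.1306  0.04  ]
dish [0.7168 0.1585 0.025 ]
shaker [ 0.7124 -0.1768  0.08  ]
side batten [0.5851 0.0056 0.134 ]
[0.595  0.3286 0.08  ]
[0.4795 0.3374 0.08  ]
b1 [0.6023 0.2132 0.026 ]
b2 [0.5083 0.2142 0.026 ]
blue [0.4354 0.2283 0.026 ]
```

```bash
cat >> h.py <<'E'
np.set_printoptions(precision=4,suppress=True)
def rot(yaw,tilt=0,tray_yaw=None):
    # tool down at yaw; tilt about tool x: nose-down positive given nose = Rz(yaw-90deg) x
    return Ro.from_euler('xyz',[np.pi,0,yaw])
def go(p,R):
    s=arm.sense(); R0=Ro.from_euler('xyz',s['tool_rot']); d=R0.inv().apply(np.array(p)-s['tcp_pos'])/0.4
    w=(R0.inv()*R).as_rotvec()/(np.pi/2)
    print("t",round(s['clock'],2),"tcp",s['tcp_pos'],"rpy",s['tool_rot'],"grip",round(s['grip_width'],4),"F",s['ft_force'])
    print("xyz",d,"ax",w,"dist",np.linalg.norm(d)*.4)
E
python3 - <<'E'
from h import *
go([.587,-.007,.25],rot(1.282)); go([.40,.23,.25],rot(1.25))
E
```

```text
t 0.15 tcp [0.1857 0.4907 0.1914] rpy [-3.1414  0.0011  1.209 ] grip 0.0854 F [0.567  0.4288 0.883 ]
xyz [-0.8088  1.3788 -0.1459] ax [-0.0001  0.0007 -0.0465] dist 0.6420700990680117
t 0.15 tcp [0.1857 0.4907 0.1914] rpy [-3.1414  0.0011  1.209 ] grip 0.0854 F [0.567  0.4288 0.883 ]
xyz [-0.4201  0.7319 -0.1462] ax [-0.0001  0.0007 -0.0261] dist 0.3425818980724029
```

```bash
python3 -m handwheel '[{"x":-0.42,"y":0.732,"z":-0.146,"az":-0.026,"hand":0},{"x":-0.42,"y":0.732,"z":-0.146,"az":-0.026,"hand":0},{"x":-0.42,"y":0.732,"z":-0.146,"az":-0.026,"hand":0},{"x":-0.42,"y":0.732,"z":-0.146,"az":-0.026,"hand":0},{"x":-0.42,"y":0.732,"z":-0.146,"az":-0.026,"hand":0},{"x":-0.42,"y":0.732,"z":-0.146,"az":-0.026,"hand":0},{"x":-0.42,"y":0.732,"z":-0.146,"az":-0.026,"hand":0},{"x":-0.42,"y":0.732,"z":-0.146,"az":-0.026,"hand":0},{"x":-0.42,"y":0.732,"z":-0.146,"az":-0.026,"hand":0},{"x":-0.42,"y":0.732,"z":-0.146,"az":-0.026,"hand":0}]' 60
python3 - <<'E'
from h import *
go([.587,-.007,.25],rot(1.282)); print(arm.sense()['q'])
E
```

```text
t 0.15 tcp [0.1857 0.4907 0.1914] rpy [-3.1414  0.0011  1.209 ] grip 0.0854 F [0.567  0.4288 0.883 ]
xyz [-0.8088  1.3788 -0.1459] ax [-0.0001  0.0007 -0.0465] dist 0.6420700990680117
[ 1.063   0.3426  1.5248  0.      1.2754 -0.146 ]validation failed for argument at $[0]...
```

```bash
python3 -m handwheel '[{"x":-0.42,"y":0.732,"z":-0.146,"ax":0,"ay":0,"az":-0.026,"hand":0},{"x":-0.42,"y":0.732,"z":-0.146,"ax":0,"ay":0,"az":-0.026,"hand":0},{"x":-0.42,"y":0.732,"z":-0.146,"ax":0,"ay":0,"az":-0.026,"hand":0},{"x":-0.42,"y":0.732,"z":-0.146,"ax":0,"ay":0,"az":-0.026,"hand":0},{"x":-0.42,"y":0.732,"z":-0.146,"ax":0,"ay":0,"az":-0.026,"hand":0},{"x":-0.42,"y":0.732,"z":-0.146,"ax":0,"ay":0,"az":-0.026,"hand":0},{"x":-0.42,"y":0.732,"z":-0.146,"ax":0,"ay":0,"az":-0.026,"hand":0},{"x":-0.42,"y":0.732,"z":-0.146,"ax":0,"ay":0,"az":-0.026,"hand":0},{"x":-0.42,"y":0.732,"z":-0.146,"ax":0,"ay":0,"az":-0.026,"hand":0}]' 60
python3 - <<'E'
from h import *
go([.587,-.007,.25],rot(1.282)); print(arm.sense()['q'])
E
```

```text
clock: 0.9
tcp_pos: [0.4035, 0.226, 0.2508]
tool_rot: [3.139, 0.001, 1.245]
ft_force: [0.1, 0.2, -0.3]
grip_width: 0.0857
t 0.9 tcp [0.4035 0.226  0.2508] rpy [3.1389 0.0014 1.2453] grip 0.0857 F [ 0.1197  0.1842 -0.3064]
xyz [-0.4053  0.6209  0.0042] ax [ 0.0017  0.0009 -0.0234] dist 0.29661082502529995
[ 0.3468  0.1823  1.5776 -0.0028  1.3804 -0.8979]
```

```bash
python3 -m handwheel '[{"x":-0.405,"y":0.621,"z":0.004,"ax":0.002,"ay":0,"az":-0.023,"hand":0},{"x":-0.405,"y":0.621,"z":0.004,"ax":0.002,"ay":0,"az":-0.023,"hand":0},{"x":-0.405,"y":0.621,"z":0.004,"ax":0.002,"ay":0,"az":-0.023,"hand":0},{"x":-0.405,"y":0.621,"z":0.004,"ax":0.002,"ay":0,"az":-0.023,"hand":0},{"x":-0.405,"y":0.621,"z":0.004,"ax":0.002,"ay":0,"az":-0.023,"hand":0},{"x":-0.405,"y":0.621,"z":0.004,"ax":0.002,"ay":0,"az":-0.023,"hand":0},{"x":-0.405,"y":0.621,"z":0.004,"ax":0.002,"ay":0,"az":-0.023,"hand":0},{"x":-0.405,"y":0.621,"z":0.004,"ax":0.002,"ay":0,"az":-0.023,"hand":0},{"x":-0.405,"y":0.621,"z":0.004,"ax":0.002,"ay":0,"az":-0.023,"hand":0},{"x":-0.405,"y":0.621,"z":0.004,"ax":0.002,"ay":0,"az":-0.023,"hand":0}]' 60
python3 - <<'E'
from h import *
go([.587,-.007,.107],rot(1.282)); print(arm.sense()['q'])
s=arm.capture("wrist");cv2.imwrite("pics/w1.png",s[:,:,::-1])
m=cam("wrist")
for a in [(.65,.134)]:
    pass
d=np.array([np.cos(-.289),np.sin(-.289),0])
for k in(-.065,.065): print(proj(m,np.array([.587,-.007,.134])+k*d))
E
```

```text
clock: 1.73
tcp_pos: [0.5866, -0.0065, 0.2492]
tool_rot: [-3.139, 0.001, 1.281]
ft_force: [-0.3, -0.2, 0.3]
grip_width: 0.0856
t 1.73 tcp [ 0.5866 -0.0065  0.2492] rpy [-3.1391  0.0011  1.2806] grip 0.0856 F [-0.2719 -0.179   0.2528]
xyz [-0.0006  0.0022  0.3556] ax [-0.0016  0.0007 -0.0009] dist 0.14222958995548027
[-0.1412  0.4257  1.2388 -0.0008  1.4798 -1.4217]
[310.8946 113.7435]
[311.075  248.0961]
```

View pics/w1.png

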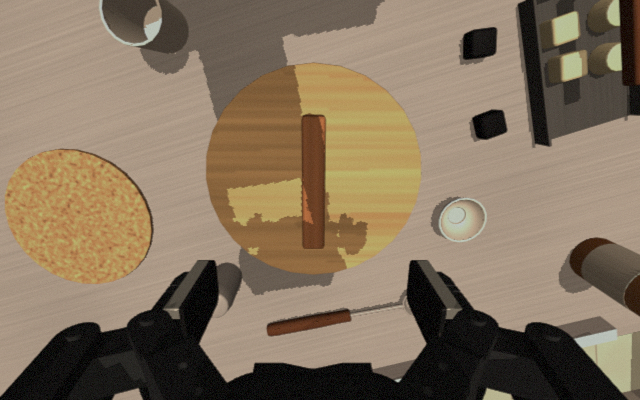

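```bash
python3 -m handwheel '[{"x":0.002,"y":0.001,"z":0.1,"ax":-0.0016,"ay":0,"az":0,"hand":0},{"x":0.002,"y":0.001,"z":0.2,"ax":-0.0016,"ay":0,"az":0,"hand":0},{"x":0.002,"y":0.001,"z":0.29,"ax":-0.0016,"ay":0,"az":0,"hand":0},{"x":0.002,"y":0.001,"z":0.33,"ax":-0.0016,"ay":0,"az":0,"hand":0},{"x":0.002,"y":0.001,"z":0.356,"ax":-0.0016,"ay":0,"az":0,"hand":0},{"x":0.002,"y":0.001,"z":0.356,"ax":-0.0016,"ay":0,"az":0,"hand":0},{"x":0.002,"y":0.001,"z":0.356,"ax":-0.0016,"ay":0,"az":0,"hand":0}]' 60
python3 -m handwheel '[{"x":0,"y":0,"z":0,"ax":0,"ay":0,"az":0,"hand":0.5},{"x":0,"y":0,"z":0,"ax":0,"ay":0,"az":0,"hand":0.8},{"x":0,"y":0,"z":0,"ax":0,"ay":0,"az":0,"hand":1},{"x":0,"y":0,"z":0,"ax":0,"ay":0,"az":0,"hand":1},{"x":0,"y":0,"z":0,"ax":0,"ay":0,"az":0,"hand":1},{"x":0,"y":0,"z":0,"ax":0,"ay":0,"az":0,"hand":1},{"x":0,"y":0,"z":0,"ax":0,"ay":0,"az":0,"hand":1},{"x":0,"y":0,"z":0,"ax":0,"ay":0,"az":0,"hand":1}]' 60
python3 - <<'E'
from h import *
go([.587,-.007,.107],rot(1.282)); print(arm.sense()['q'])
E
```

```text
clock: 2.37
tcp_pos: [0.5869, -0.0041, 0.1084]
tool_rot: [3.14, 0.001, 1.283]
ft_force: [-0.5, -0.0, -0.4]
grip_width: 0.0856
clock: 3.03
tcp_pos: [0.5869, -0.0042, 0.1084]
tool_rot: [3.14, 0.001, 1.283]
ft_force: [-0.1, -0.0, -0.0]
grip_width: 0.0001
t 3.03 tcp [ 0.5869 -0.0042  0.1084] rpy [3.1398 0.0008 1.2832] grip 0.0001 F [-0.0915 -0.0007 -0.0494]
xyz [-0.0067  0.0023  0.0035] ax [0.0011 0.0005 0.0008] dist 0.003143009335331024
[-0.1371  0.5275  1.4688 -0.0011  1.1437 -1.4198]
```

```bash
python3 - <<'E'
from h import *
for n in("wrist","side"):
    s=arm.capture(n);cv2.imwrite(f"pics/{n}2.png",s[:,:,::-1])
E
```

```text
(no output)
```

View pics/wrist2.png

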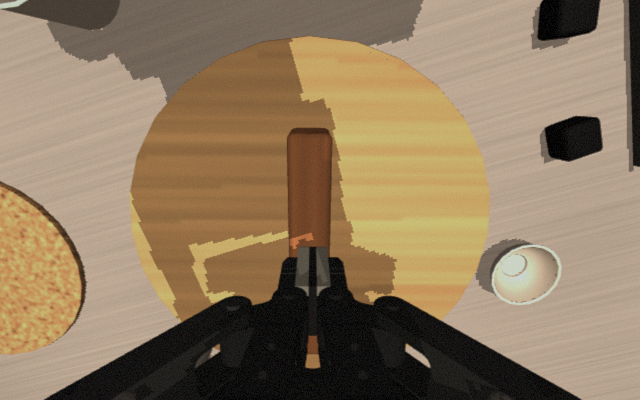

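View pics/side2.png

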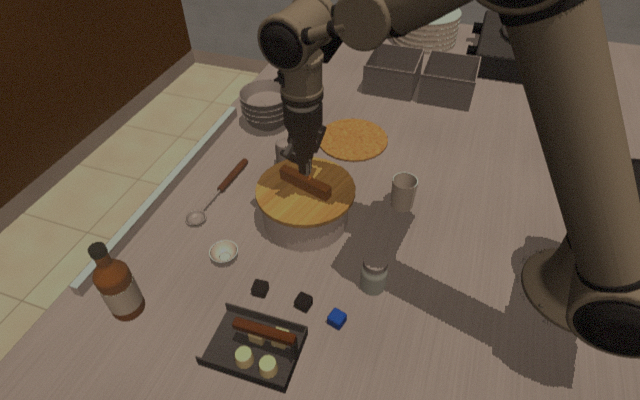

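```bash
python3 - <<'E'
from h import *
m=cam("wrist");s=arm.sense();R0=Ro.from_euler('xyz',s['tool_rot'])
for b in(0,-.019,-.03): 
  P=s['tcp_pos']+R0.apply([0,0,b]); print(P,proj(m,P),proj(cam("side"),P),proj(cam("top"),P))
R=np.array(m['R']);print("cam pos",-R.T@np.array(m['t']),"axis",R[2])
i=cv2.imread("pics/wrist2.png");cv2.imwrite("pics/c4.png",cv2.resize(i[110:390,200:430],None,fx=2.1,fy=2.1))
i=cv2.imread("pics/side2.png");cv2.imwrite("pics/c5.png",cv2.resize(i[100:250,240:380],None,fx=4,fy=4))
E
```

```text
[ 0.5869 -0.0041  0.1084] [311.8713 232.8896] [306.2011 186.6934] [317.4808 178.7044]
[ 0.5868 -0.0041  0.1274] [311.8348 246.719 ] [305.9294 180.286 ] [317.4314 176.9855]
[ 0.5868 -0.0041  0.1384] [311.81   256.0877] [305.7687 176.4971] [317.4018 175.9546]
cam pos [0.5117 0.0185 0.2897] axis [ 0.2918 -0.087  -0.9525]
```

View pics/c4.png

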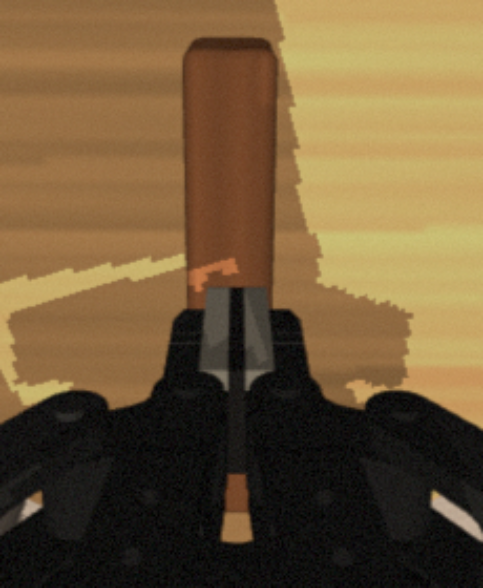

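View pics/c5.png

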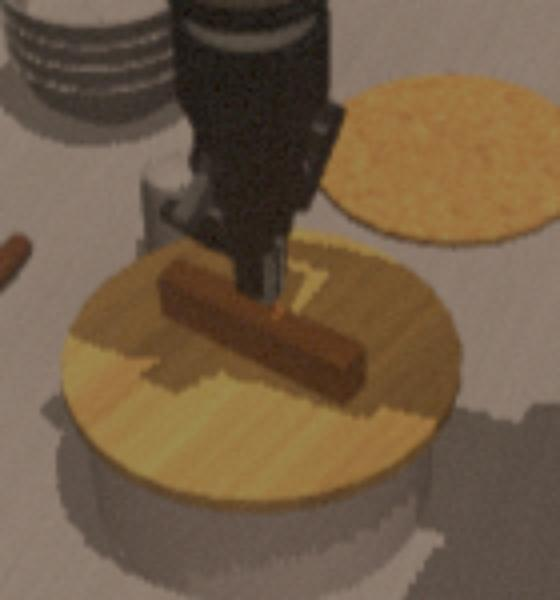

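```bash
python3 - <<'E'
from h import *
s=arm.capture("top");cv2.imwrite("pics/top3.png",s[:,:,::-1]);cv2.imwrite("pics/c6.png",cv2.resize(s[110:250,250:390,::-1],None,fx=4,fy=4))
m=cam("wrist");s=arm.sense();R0=Ro.from_euler('xyz',s['tool_rot'])
for y in(-.011,.011):
 for b in(0,-.01,-.02,-.03,-.04): 
  P=s['tcp_pos']+R0.apply([0,y,b]); print(y,P[2],proj(m,P),proj(cam("side"),P),proj(cam("top"),P))
i=cv2.imread("pics/side2.png");cv2.imwrite("pics/c5.png",cv2.resize(i[150:210,270:345],None,fx=8,fy=8,interpolation=cv2.INTER_CUBIC))
E
```

```text
-0.011 0.1083268983508712 [311.7954 215.7302] [310.1796 188.6484] [316.1972 183.3372]
-0.011 0.11832688058290475 [311.7734 221.911 ] [310.0648 185.295 ] [316.1562 182.4948]
-0.011 0.1283268628149383 [311.749  228.7679] [309.9484 181.8939] [316.1142 181.6323]
-0.011 0.13832684504697185 [311.7217 236.4182] [309.8303 178.4441] [316.0712 180.7491]
-0.011 0.1483268272790054 [311.6912 245.0081] [309.7106 174.9445] [316.0271 179.8444]
0.011 0.10836460465956499 [311.8203 249.4891] [302.2721 184.7462] [318.7841 174.0922]
0.011 0.11836458689159854 [311.8004 257.143 ] [302.1031 181.398 ] [318.7735 173.1448]
0.011 0.1283645691236321 [311.7783 265.6032] [301.9318 178.0027] [318.7626 172.175 ]
0.011 0.13836455135566564 [311.7537 275.0044] [301.758  174.5592] [318.7516 171.1819]
0.011 0.1483645335876992 [311.7263 285.5126] [301.5817 171.0665] [318.7402 170.1648]
```

View pics/c5.png

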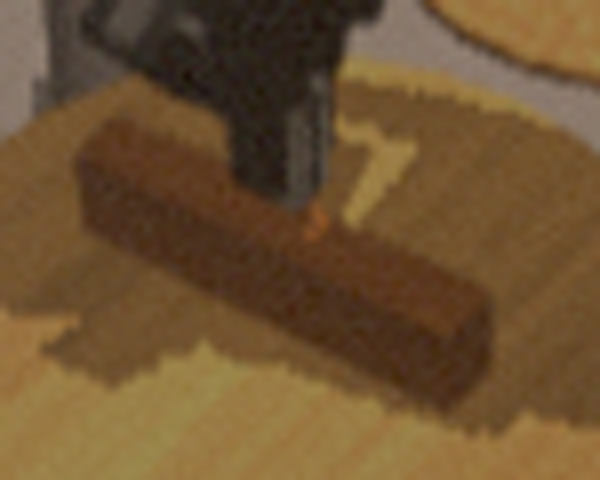

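View pics/c6.png

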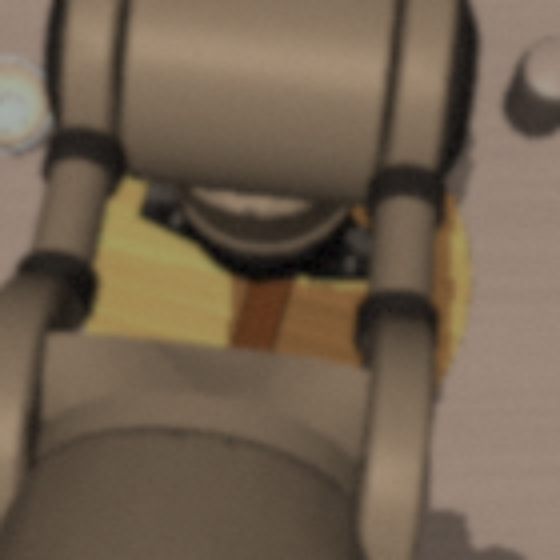

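```bash
python3 -m handwheel '[{"x":0,"y":0,"z":0,"ax":0,"ay":0,"az":0,"hand":0},{"x":0,"y":0,"z":0,"ax":0,"ay":0,"az":0,"hand":0},{"x":0,"y":0,"z":0,"ax":0,"ay":0,"az":0,"hand":0},{"x":0,"y":0,"z":0,"ax":0,"ay":0,"az":0,"hand":0},{"x":0,"y":0,"z":0,"ax":0,"ay":0,"az":0,"hand":0},{"x":0,"y":0,"z":0.025,"ax":0,"ay":0,"az":0,"hand":0},{"x":0,"y":0,"z":0.05,"ax":0,"ay":0,"az":0,"hand":0},{"x":0,"y":0,"z":0.075,"ax":0,"ay":0,"az":0,"hand":0},{"x":0,"y":0,"z":0.075,"ax":0,"ay":0,"az":0,"hand":0},{"x":0,"y":0,"z":0.075,"ax":0,"ay":0,"az":0,"hand":0}]' 60
python3 - <<'E'
from h import *
for n in("wrist","side"):
    s=arm.capture(n);cv2.imwrite(f"pics/{n}4.png",s[:,:,::-1])
i=cv2.imread("pics/side4.png");cv2.imwrite("pics/c7.png",cv2.resize(i[120:250,250:370],None,fx=5,fy=4.6,interpolation=cv2.INTER_CUBIC))
E
```

```text
clock: 4.02
tcp_pos: [0.5861, -0.0041, 0.077]
tool_rot: [-3.141, 0.001, 1.283]
ft_force: [-0.7, 0.1, 0.1]
grip_width: 0.0853
```

View pics/c7.png

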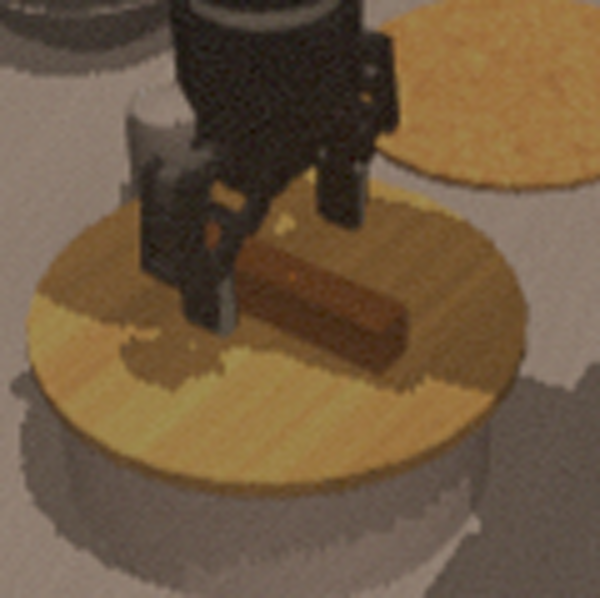

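View pics/wrist4.png

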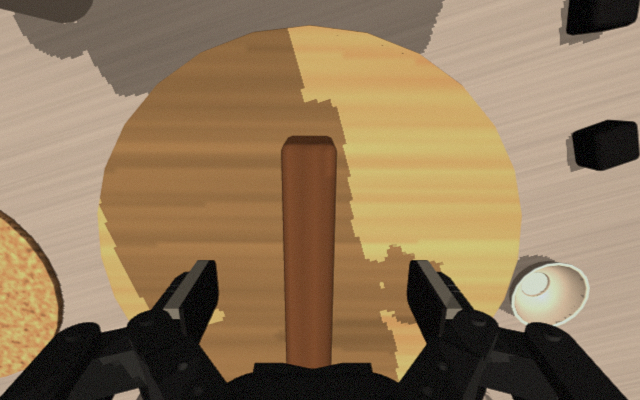

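```bash
python3 -m handwheel '[{"x":0,"y":0,"z":0,"ax":0,"ay":0,"az":0,"hand":0.5},{"x":0,"y":0,"z":0,"ax":0,"ay":0,"az":0,"hand":0.7},{"x":0,"y":0,"z":0,"ax":0,"ay":0,"az":0,"hand":1},{"x":0,"y":0,"z":0,"ax":0,"ay":0,"az":0,"hand":1},{"x":0,"y":0,"z":0,"ax":0,"ay":0,"az":0,"hand":1},{"x":0,"y":0,"z":0,"ax":0,"ay":0,"az":0,"hand":1}]' 60
python3 - <<'E'
from h import *
for n in("wrist","side"):
    s=arm.capture(n);cv2.imwrite(f"pics/{n}5.png",s[:,:,::-1])
i=cv2.imread("pics/side5.png");cv2.imwrite("pics/c8.png",cv2.resize(i[120:250,250:370],None,fx=5,fy=4.6,interpolation=cv2.INTER_CUBIC))
E
```

```text
clock: 4.62
tcp_pos: [0.5873, -0.0043, 0.0788]
tool_rot: [3.139, 0.001, 1.283]
ft_force: [1.0, -0.8, 8.3]
grip_width: 0.0206
```

View pics/c8.png

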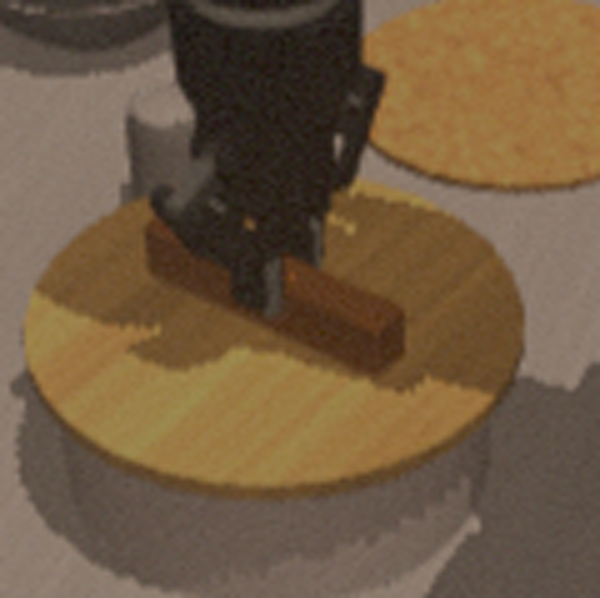

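View pics/wrist5.png

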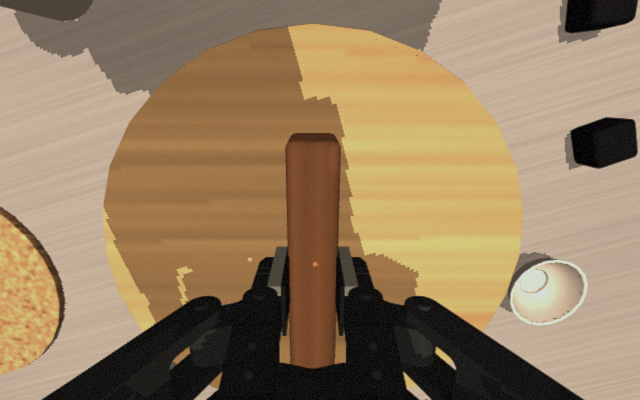

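```bash
python3 -m handwheel '[{"x":0,"y":0,"z":0,"ax":0,"ay":0,"az":0,"hand":1},{"x":0,"y":0,"z":-0.02,"ax":0,"ay":0,"az":0,"hand":1},{"x":0,"y":0,"z":-0.06,"ax":0,"ay":0,"az":0,"hand":1},{"x":0,"y":0,"z":-0.11,"ax":0,"ay":0,"az":0,"hand":1},{"x":0,"y":0,"z":-0.16,"ax":0,"ay":0,"az":0,"hand":1},{"x":0,"y":0,"z":-0.2,"ax":0,"ay":0,"az":0,"hand":1},{"x":0,"y":0,"z":-0.2,"ax":0,"ay":0,"az":0,"hand":1}]' 80
python3 - <<'E'
from h import *
go([.576,-.341,.155],rot(1.283))
for n in("wrist","side","top"):
    s=arm.capture(n);cv2.imwrite(f"pics/{n}6.png",s[:,:,::-1])
E
```

```text
clock: 5.3
tcp_pos: [0.5887, -0.0043, 0.1621]
tool_rot: [3.134, -0.0, 1.283]
ft_force: [1.0, 0.5, -2.5]
grip_width: 0.0197
t 5.3 tcp [ 0.5887 -0.0043  0.1621] rpy [ 3.1337 -0.0002  1.2834] grip 0.0197 F [ 0.9588  0.5136 -2.5096]
xyz [-0.8162  0.208   0.0194] ax [ 0.005  -0.0001  0.0002] dist 0.33700457244917703
```

View pics/side6.png

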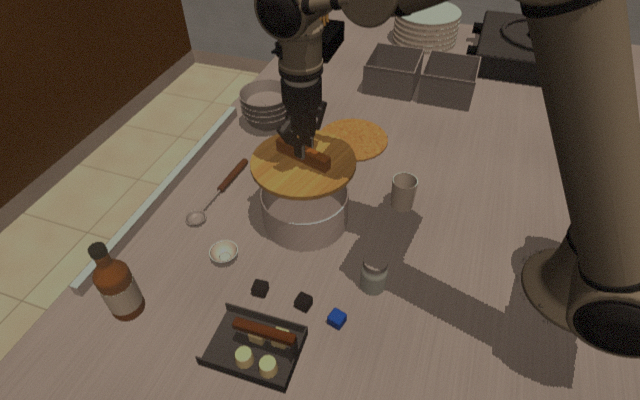

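```bash
python3 -m handwheel '[{"x":-0.05,"y":0.013,"z":0,"ax":0.005,"ay":0,"az":0,"hand":1},{"x":-0.13,"y":0.033,"z":0,"ax":0.005,"ay":0,"az":0,"hand":1},{"x":-0.23,"y":0.059,"z":0,"ax":0.005,"ay":0,"az":0,"hand":1},{"x":-0.33,"y":0.084,"z":0,"ax":0.005,"ay":0,"az":0,"hand":1},{"x":-0.43,"y":0.11,"z":0,"ax":0.005,"ay":0,"az":0,"hand":1},{"x":-0.53,"y":0.135,"z":0,"ax":0.005,"ay":0,"az":0,"hand":1},{"x":-0.63,"y":0.16,"z":0,"ax":0.005,"ay":0,"az":0,"hand":1},{"x":-0.72,"y":0.183,"z":0,"ax":0.005,"ay":0,"az":0,"hand":1},{"x":-0.78,"y":0.199,"z":0,"ax":0.005,"ay":0,"az":0,"hand":1},{"x":-0.816,"y":0.208,"z":0,"ax":0.005,"ay":0,"az":0,"hand":1},{"x":-0.816,"y":0.208,"z":0.01,"ax":0.005,"ay":0,"az":0,"hand":1},{"x":-0.816,"y":0.208,"z":0.02,"ax":0.005,"ay":0,"az":0,"hand":1}]' 80
python3 - <<'E'
from h import *
go([.576,-.341,.0],rot(1.283))
for n in("wrist","side","top"):
    s=arm.capture(n);cv2.imwrite(f"pics/{n}7.png",s[:,:,::-1])
i=cv2.imread("pics/top7.png");cv2.imwrite("pics/c9.png",cv2.resize(i[110:250,260:500],None,fx=3.3,fy=3.3,interpolation=cv2.INTER_CUBIC))
E
```

```text
clock: 6.45
tcp_pos: [0.5729, -0.3402, 0.1481]
tool_rot: [-3.132, -0.001, 1.282]
ft_force: [-0.0, 1.1, -3.5]
grip_width: 0.0201
t 6.45 tcp [ 0.5729 -0.3402  0.1481] rpy [-3.1317 -0.0005  1.2822] grip 0.0201 F [-0.0339  1.1243 -3.4539]
xyz [0.0002 0.0116 0.37  ] ax [-0.0063 -0.0003 -0.0005] dist 0.1480870704891101
```

View pics/side7.png

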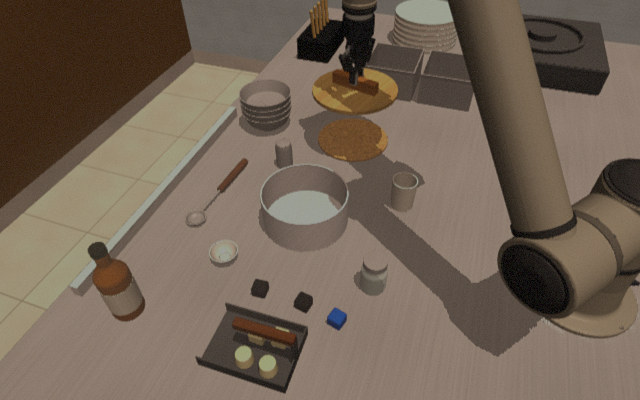

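View pics/c9.png

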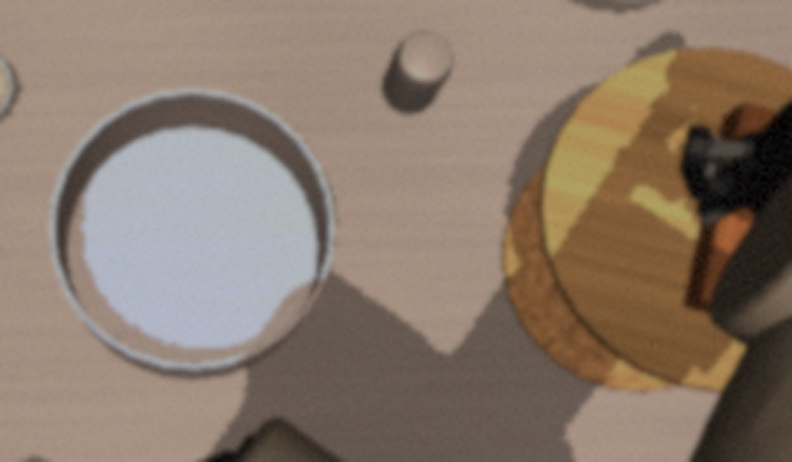

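```bash
python3 -m handwheel '[{"x":0,"y":0.01,"z":0.06,"ax":-0.006,"ay":0,"az":0,"hand":1},{"x":0,"y":0.01,"z":0.14,"ax":-0.006,"ay":0,"az":0,"hand":1},{"x":0,"y":0.01,"z":0.22,"ax":-0.006,"ay":0,"az":0,"hand":1},{"x":0,"y":0.01,"z":0.29,"ax":-0.006,"ay":0,"az":0,"hand":1},{"x":0,"y":0.01,"z":0.33,"ax":-0.006,"ay":0,"az":0,"hand":1},{"x":0,"y":0.01,"z":0.345,"ax":-0.006,"ay":0,"az":0,"hand":1},{"x":0,"y":0.01,"z":0.345,"ax":-0.006,"ay":0,"az":0,"hand":1}]' 80
python3 - <<'E'
from h import *
go([.576,-.341,.0],rot(1.283))
T=cam("top")
pts=[(48,230),(336,230),(192,88),(192,376)]
P=[ray(T,260+u/3.3,110+v/3.3,.09) for u,v in pts];print(*P)
i=cv2.imread("pics/top7.png")
for n in("side",):
    s=arm.capture(n);cv2.imwrite(f"pics/{n}8.png",s[:,:,::-1])
i=cv2.imread("pics/side8.png");cv2.imwrite("pics/c10.png",cv2.resize(i[60:180,290:430],None,fx=5,fy=5,interpolation=cv2.INTER_CUBIC))
E
```

```text
clock: 7.18
tcp_pos: [0.5755, -0.3373, 0.0093]
tool_rot: [-3.138, -0.002, 1.287]
ft_force: [0.7, -0.9, -3.0]
grip_width: 0.0197
t 7.18 tcp [ 0.5755 -0.3373  0.0093] rpy [-3.138  -0.0016  1.2866] grip 0.0197 F [ 0.6709 -0.8516 -3.0088]
xyz [-0.0085  0.0039  0.0232] ax [-0.0023 -0.001   0.0023] dist 0.009997941515038742
[0.5903 0.0946 0.09  ] [ 0.5863 -0.1061  0.09  ] [ 0.6909 -0.0077  0.09  ] [ 0.4864 -0.0037  0.09  ]
```

View pics/c10.png

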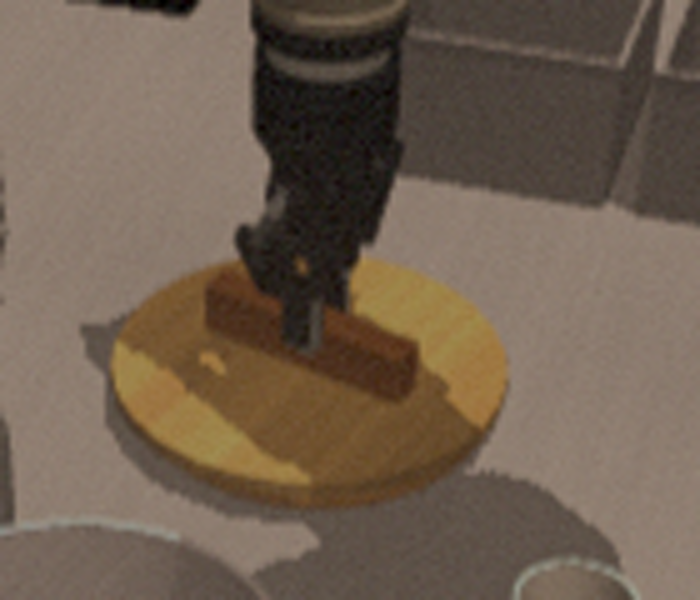

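```bash
python3 -m handwheel '[{"x":-0.006,"y":0,"z":0.01,"ax":-0.002,"ay":0,"az":0,"hand":1},{"x":-0.006,"y":0,"z":0.02,"ax":-0.002,"ay":0,"az":0,"hand":1},{"x":-0.006,"y":0,"z":0.025,"ax":-0.002,"ay":0,"az":0,"hand":1},{"x":-0.006,"y":0,"z":0.027,"ax":-0.002,"ay":0,"az":0,"hand":1}]' 80
python3 -m handwheel '[{"x":0,"y":0,"z":0.006,"ax":0,"ay":0,"az":0,"hand":1},{"x":0,"y":0,"z":0.006,"ax":0,"ay":0,"az":0,"hand":1}]'
```

```text
clock: 7.57
tcp_pos: [0.5758, -0.3407, 0.0006]
tool_rot: [3.139, -0.0, 1.286]
ft_force: [-0.3, 0.9, -3.9]
grip_width: 0.0202
clock: 7.73
tcp_pos: [0.5757, -0.3407, -0.002]
tool_rot: [3.139, -0.0, 1.286]
ft_force: [-0.5, 0.5, -3.8]
grip_width: 0.0198
```

```bash
python3 -m handwheel '[{"x":0,"y":0,"z":0.005,"ax":0,"ay":0,"az":0,"hand":1},{"x":0,"y":0,"z":0.008,"ax":0,"ay":0,"az":0,"hand":1},{"x":0,"y":0,"z":0.008,"ax":0,"ay":0,"az":0,"hand":1}]'
```

```text
clock: 7.98
tcp_pos: [0.576, -0.3409, -0.0031]
tool_rot: [3.137, 0.0, 1.286]
ft_force: [-3.5, 2.3, 6.7]
grip_width: 0.0201
```

```bash
python3 -m handwheel '[{"x":0,"y":0,"z":0,"ax":0,"ay":0,"az":0,"hand":0.6},{"x":0,"y":0,"z":0,"ax":0,"ay":0,"az":0,"hand":0.3},{"x":0,"y":0,"z":0,"ax":0,"ay":0,"az":0,"hand":0},{"x":0,"y":0,"z":0,"ax":0,"ay":0,"az":0,"hand":0},{"x":0,"y":0,"z":-0.03,"ax":0,"ay":0,"az":0,"hand":0},{"x":0,"y":0,"z":-0.1,"ax":0,"ay":0,"az":0,"hand":0},{"x":0,"y":0,"z":-0.2,"ax":0,"ay":0,"az":0,"hand":0},{"x":0,"y":0,"z":-0.3,"ax":0,"ay":0,"az":0,"hand":0},{"x":0,"y":0,"z":-0.4,"ax":0,"ay":0,"az":0,"hand":0},{"x":0,"y":0,"z":-0.5,"ax":0,"ay":0,"az":0,"hand":0},{"x":0,"y":0,"z":-0.5,"ax":0,"ay":0,"az":0,"hand":0}]' 60
python3 - <<'E'
from h import *
for n in("side","wrist","top"):
    s=arm.capture(n);cv2.imwrite(f"pics/{n}9.png",s[:,:,::-1])
i=cv2.imread("pics/side9.png");cv2.imwrite("pics/c11.png",cv2.resize(i[60:180,290:430],None,fx=5,fy=5,interpolation=cv2.INTER_CUBIC))
go([.552,.331,.2],rot(1.595));go([.552,.0,.2],rot(1.4))
print(arm.sense()['q'])
E
```

```text
clock: 8.9
tcp_pos: [0.5784, -0.343, 0.2082]
tool_rot: [3.121, 0.006, 1.286]
ft_force: [0.1, 0.3, 0.9]
grip_width: 0.0853
t 9.05 tcp [ 0.5752 -0.3406  0.1976] rpy [3.1366 0.0005 1.2862] grip 0.0856 F [-0.2986 -0.2861 -1.2158]
xyz [ 1.5951 -0.527  -0.0096] ax [ 0.0031  0.0008 -0.1966] dist 0.671985463144472
t 9.05 tcp [ 0.5752 -0.3406  0.1976] rpy [3.1366 0.0005 1.2862] grip 0.0856 F [-0.2986 -0.2861 -1.2158]
xyz [ 0.8009 -0.2946 -0.008 ] ax [ 0.0031  0.0005 -0.0725] dist 0.34137747881458747
[-0.6498  0.61    1.0694  0.0013  1.4574 -1.9362]
```

View pics/c11.png

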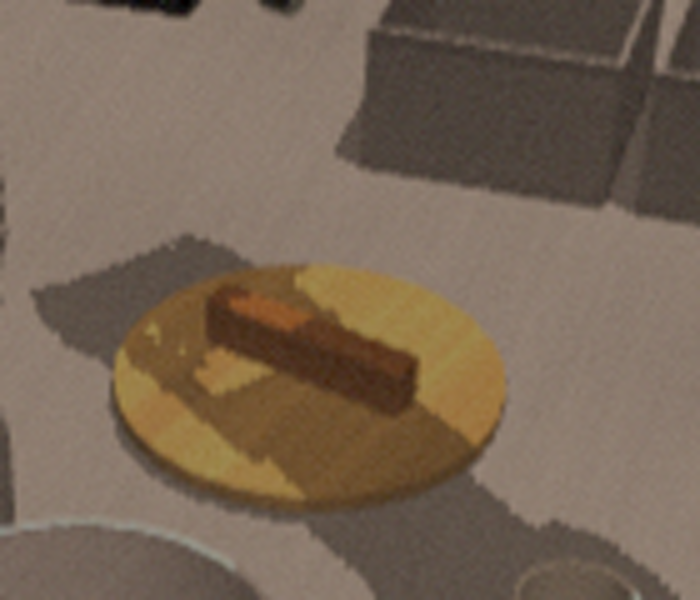

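View pics/wrist9.png

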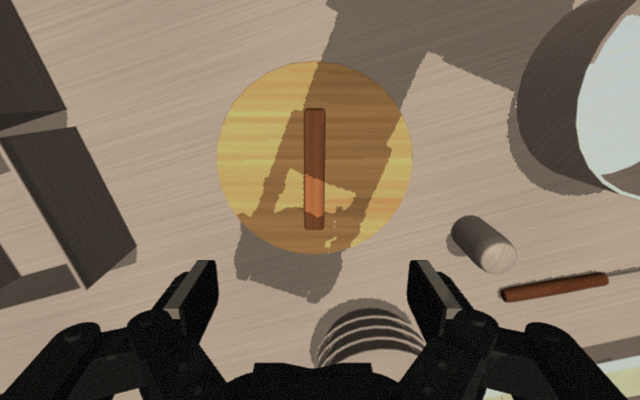

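```bash
python3 -m handwheel '[{"x":0.8,"y":-0.295,"z":-0.01,"ax":0.003,"ay":0,"az":-0.07,"hand":0},{"x":0.8,"y":-0.295,"z":-0.01,"ax":0.003,"ay":0,"az":-0.07,"hand":0},{"x":0.8,"y":-0.295,"z":-0.01,"ax":0.003,"ay":0,"az":-0.07,"hand":0},{"x":0.8,"y":-0.295,"z":-0.01,"ax":0.003,"ay":0,"az":-0.07,"hand":0},{"x":0.8,"y":-0.295,"z":-0.01,"ax":0.003,"ay":0,"az":-0.07,"hand":0},{"x":0.8,"y":-0.295,"z":-0.01,"ax":0.003,"ay":0,"az":-0.07,"hand":0},{"x":0.8,"y":-0.295,"z":-0.01,"ax":0.003,"ay":0,"az":-0.07,"hand":0},{"x":0.8,"y":-0.295,"z":-0.01,"ax":0.003,"ay":0,"az":-0.07,"hand":0},{"x":0.8,"y":-0.295,"z":-0.01,"ax":0.003,"ay":0,"az":-0.07,"hand":0}]'
python3 - <<'E'
from h import *
go([.552,.331,.2],rot(1.595))
E
```

```text
clock: 9.8
tcp_pos: [0.5497, 0.0056, 0.1993]
tool_rot: [-3.137, -0.001, 1.401]
ft_force: [-0.0, 0.0, -0.6]
grip_width: 0.0856
t 9.8 tcp [0.5497 0.0056 0.1993] rpy [-3.1374 -0.0013  1.4009] grip 0.0856 F [-0.0377  0.0085 -0.5612]
xyz [ 0.8027 -0.1319 -0.0001] ax [-0.0026 -0.0011 -0.1236] dist 0.325366885610626
```

```bash
python3 -m handwheel '[{"x":0.803,"y":-0.132,"z":0,"ax":-0.003,"ay":0,"az":-0.124,"hand":0},{"x":0.803,"y":-0.132,"z":0,"ax":-0.003,"ay":0,"az":-0.124,"hand":0},{"x":0.803,"y":-0.132,"z":0,"ax":-0.003,"ay":0,"az":-0.124,"hand":0},{"x":0.803,"y":-0.132,"z":0,"ax":-0.003,"ay":0,"az":-0.124,"hand":0},{"x":0.803,"y":-0.132,"z":0,"ax":-0.003,"ay":0,"az":-0.124,"hand":0},{"x":0.803,"y":-0.132,"z":0,"ax":-0.003,"ay":0,"az":-0.124,"hand":0},{"x":0.803,"y":-0.132,"z":0,"ax":-0.003,"ay":0,"az":-0.124,"hand":0},{"x":0.803,"y":-0.132,"z":0,"ax":-0.003,"ay":0,"az":-0.124,"hand":0},{"x":0.803,"y":-0.132,"z":0,"ax":-0.003,"ay":0,"az":-0.124,"hand":0},{"x":0.803,"y":-0.132,"z":0,"ax":-0.003,"ay":0,"az":-0.124,"hand":0}]'
python3 - <<'E'
from h import *
go([.552,.331,.0355],rot(1.595))
s=arm.capture("wrist");cv2.imwrite("pics/w10.png",s[:,:,::-1])
m=cam("wrist")
for x in(-.085,.03): print(proj(m,[.5623+x,.331+.024*x,.087]))
E
```

```text
clock: 10.63
tcp_pos: [0.5507, 0.3327, 0.1974]
tool_rot: [-3.139, 0.0, 1.599]
ft_force: [0.3, -0.5, -1.1]
grip_width: 0.0852
t 10.63 tcp [0.5507 0.3327 0.1974] rpy [-3.1387  0.0001  1.5992] grip 0.0852 F [ 0.3012 -0.5098 -1.1227]
xyz [-0.0044  0.0044  0.4047] ax [-0.0019  0.0001  0.0027] dist 0.16188249736913052
[311.4716 101.9938]
[311.3053 226.7712]
```

View pics/w10.png

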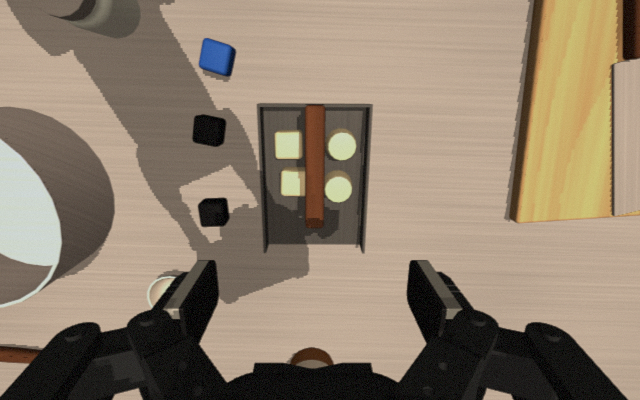

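```bash
python3 -m handwheel '[{"x":0.003,"y":0.004,"z":0.08,"ax":-0.002,"ay":0,"az":0.003,"hand":0},{"x":0.003,"y":0.004,"z":0.16,"ax":-0.002,"ay":0,"az":0.003,"hand":0},{"x":0.003,"y":0.004,"z":0.25,"ax":-0.002,"ay":0,"az":0.003,"hand":0},{"x":0.003,"y":0.004,"z":0.33,"ax":-0.002,"ay":0,"az":0.003,"hand":0},{"x":0.003,"y":0.004,"z":0.375,"ax":-0.002,"ay":0,"az":0.003,"hand":0},{"x":0.003,"y":0.004,"z":0.395,"ax":-0.002,"ay":0,"az":0.003,"hand":0},{"x":0.003,"y":0.004,"z":0.403,"ax":-0.002,"ay":0,"az":0.003,"hand":0},{"x":0.003,"y":0.004,"z":0.403,"ax":-0.002,"ay":0,"az":0.003,"hand":0}]'
python3 - <<'E'
from h import *
go([.552,.334,.036],rot(1.595))
for n in("wrist","side"):
    s=arm.capture(n);cv2.imwrite(f"pics/{n}11.png",s[:,:,::-1])
i=cv2.imread("pics/side11.png");cv2.imwrite("pics/c12.png",cv2.resize(i[250:400,170:340],None,fx=4,fy=4,interpolation=cv2.INTER_CUBIC))
E
```

```text
clock: 11.35
tcp_pos: [0.5527, 0.3313, 0.0366]
tool_rot: [3.141, 0.001, 1.591]
ft_force: [0.3, -1.0, 0.2]
grip_width: 0.0857
t 11.35 tcp [0.5527 0.3313 0.0366] rpy [3.1412 0.0007 1.5912] grip 0.0857 F [ 0.3459 -0.9819  0.1684]
xyz [ 0.0068 -0.0017  0.0016] ax [ 0.0002  0.0004 -0.0024] dist 0.0028623275976047483
```

View pics/c12.png

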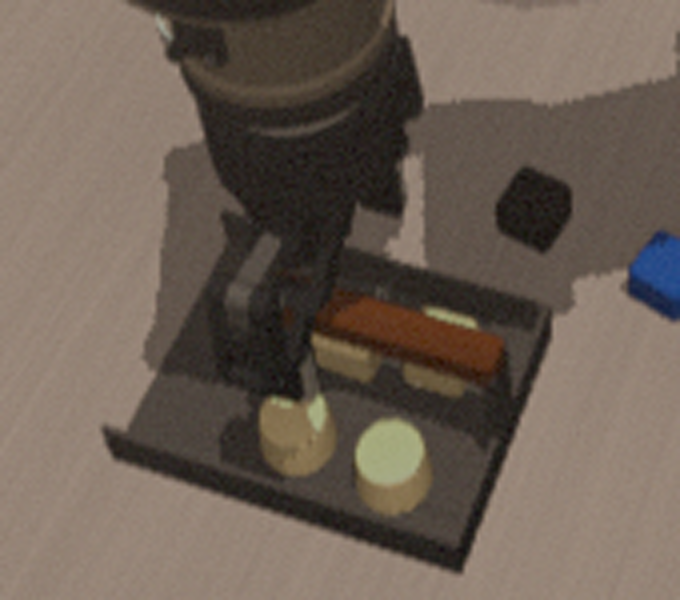

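View pics/wrist11.png

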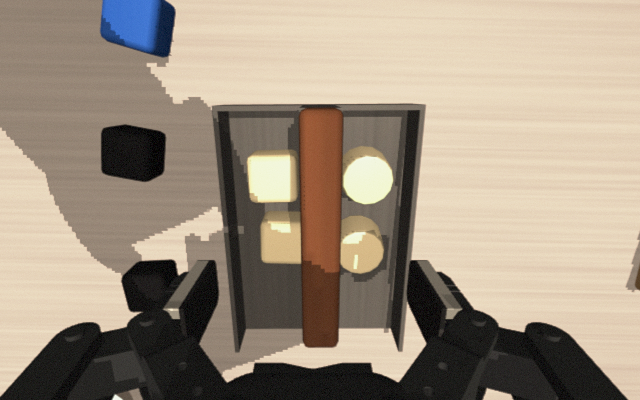

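```bash
python3 -m handwheel '[{"x":0.011,"y":0,"z":0,"ax":0,"ay":0,"az":0,"hand":0},{"x":0.011,"y":0,"z":0,"ax":0,"ay":0,"az":0,"hand":0.4},{"x":0.011,"y":0,"z":0,"ax":0,"ay":0,"az":0,"hand":0.6},{"x":0.011,"y":0,"z":0,"ax":0,"ay":0,"az":0,"hand":0.7},{"x":0.011,"y":0,"z":0,"ax":0,"ay":0,"az":0,"hand":0.8},{"x":0.011,"y":0,"z":0,"ax":0,"ay":0,"az":0,"hand":1},{"x":0.011,"y":0,"z":0,"ax":0,"ay":0,"az":0,"hand":1},{"x":0.011,"y":0,"z":0,"ax":0,"ay":0,"az":0,"hand":1}]' 60
python3 - <<'E'
from h import *
go([.552,.334,.036],rot(1.595))
for n in("wrist","side"):
    s=arm.capture(n);cv2.imwrite(f"pics/{n}12.png",s[:,:,::-1])
i=cv2.imread("pics/side12.png");cv2.imwrite("pics/c13.png",cv2.resize(i[250:400,170:340],None,fx=4,fy=4,interpolation=cv2.INTER_CUBIC))
E
```

```text
clock: 12.12
tcp_pos: [0.5535, 0.3367, 0.0386]
tool_rot: [3.138, -0.001, 1.592]
ft_force: [-1.6, -0.4, 2.1]
grip_width: 0.016
t 12.12 tcp [0.5535 0.3367 0.0386] rpy [ 3.1382 -0.0007  1.5918] grip 0.016 F [-1.5646 -0.3885  2.0567]
xyz [-0.0066 -0.0038  0.0064] ax [ 0.0021 -0.0004 -0.002 ] dist 0.003964314545556026
```

View pics/c13.png

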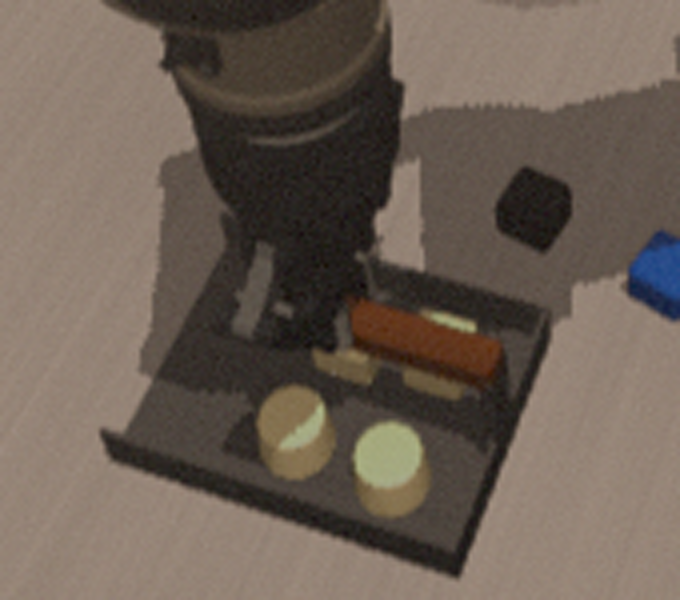

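View pics/wrist12.png

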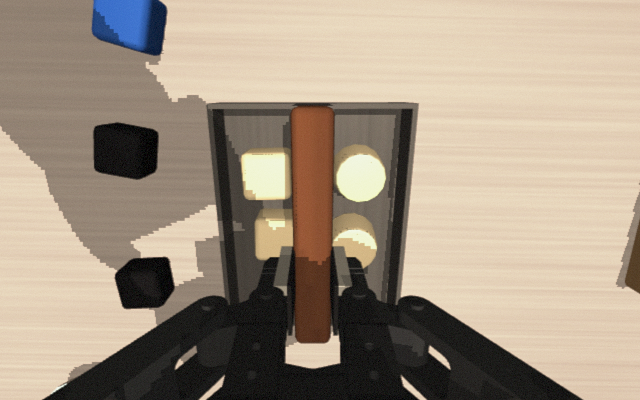

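```bash
python3 -m handwheel '[{"x":0,"y":0,"z":0,"ax":0,"ay":0,"az":0,"hand":1},{"x":0,"y":0,"z":-0.01,"ax":0,"ay":0,"az":0,"hand":1},{"x":0,"y":0,"z":-0.03,"ax":0,"ay":0,"az":0,"hand":1},{"x":0,"y":0,"z":-0.06,"ax":0,"ay":0,"az":0,"hand":1},{"x":0,"y":0,"z":-0.09,"ax":0,"ay":0,"az":0,"hand":1},{"x":0,"y":0,"z":-0.11,"ax":0,"ay":0,"az":0,"hand":1},{"x":0,"y":0,"z":-0.12,"ax":0,"ay":0,"az":0,"hand":1},{"x":0,"y":0,"z":-0.12,"ax":0,"ay":0,"az":0,"hand":1}]' 110
python3 - <<'E'
from h import *
go([.50,.0,.20],rot(1.571))
for n in("wrist","side"):
    s=arm.capture(n);cv2.imwrite(f"pics/{n}13.png",s[:,:,::-1])
i=cv2.imread("pics/side13.png");cv2.imwrite("pics/c14.png",cv2.resize(i[200:400,150:350],None,fx=3,fy=3,interpolation=cv2.INTER_CUBIC))
E
```

```text
clock: 12.88
tcp_pos: [0.5541, 0.337, 0.0884]
tool_rot: [3.135, -0.002, 1.592]
ft_force: [0.3, -0.6, -4.5]
grip_width: 0.0142
t 12.88 tcp [0.5541 0.337  0.0884] rpy [ 3.1355 -0.0019  1.5918] grip 0.0142 F [ 0.2834 -0.5788 -4.5076]
xyz [-0.8389 -0.1512 -0.2815] ax [ 0.0039 -0.0012  0.0132] dist 0.3590847907854222
```

View pics/c14.png

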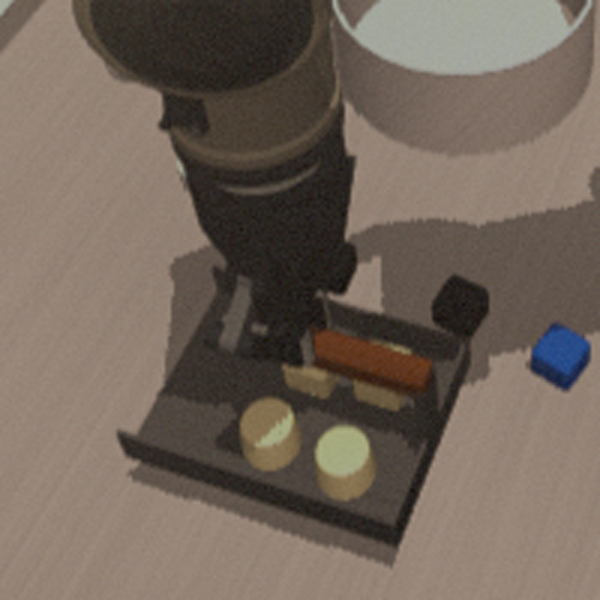

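View pics/wrist13.png

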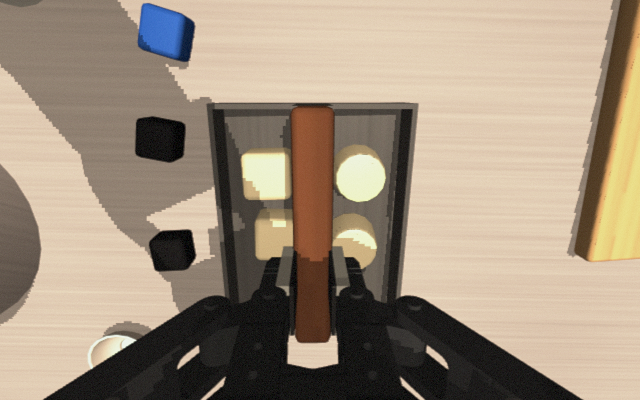

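```bash
python3 - <<'E'
from h import *
go([.458,-.006,.18],rot(1.571))
E
python3 -m handwheel '[{"x":-0.01,"y":-0.003,"z":-0.03,"ax":0.004,"ay":0,"az":0.001,"hand":1},{"x":-0.03,"y":-0.01,"z":-0.08,"ax":0.004,"ay":0,"az":0.002,"hand":1},{"x":-0.07,"y":-0.02,"z":-0.13,"ax":0.004,"ay":0,"az":0.003,"hand":1},{"x":-0.12,"y":-0.035,"z":-0.17,"ax":0.004,"ay":0,"az":0.004,"hand":1},{"x":-0.18,"y":-0.055,"z":-0.2,"ax":0.004,"ay":0,"az":0.005,"hand":1},{"x":-0.25,"y":-0.075,"z":-0.22,"ax":0.004,"ay":0,"az":0.006,"hand":1},{"x":-0.32,"y":-0.095,"z":-0.23,"ax":0.004,"ay":0,"az":0.008,"hand":1},{"x":-0.39,"y":-0.115,"z":-0.23,"ax":0.004,"ay":0,"az":0.009,"hand":1},{"x":-0.46,"y":-0.135,"z":-0.23,"ax":0.004,"ay":0,"az":0.01,"hand":1},{"x":-0.52,"y":-0.155,"z":-0.23,"ax":0.004,"ay":0,"az":0.011,"hand":1},{"x":-0.57,"y":-0.17,"z":-0.23,"ax":0.004,"ay":0,"az":0.012,"hand":1},{"x":-0.61,"y":-0.185,"z":-0.23,"ax":0.004,"ay":0,"az":0.013,"hand":1}]' 110
python3 - <<'E'
from h import *
go([.458,-.006,.18],rot(1.571))
for n in("side",):
    s=arm.capture(n);cv2.imwrite(f"pics/{n}14.png",s[:,:,::-1])
E
```

```text
t 12.98 tcp [0.5531 0.3365 0.0865] rpy [ 3.1384 -0.0006  1.5918] grip 0.0143 F [ 0.0753  0.0013 -4.4758]
xyz [-0.851  -0.255  -0.2351] ax [ 0.002  -0.0004  0.0133] dist 0.3675797796234617
clock: 13.98
tcp_pos: [0.4831, 0.0893, 0.1777]
tool_rot: [-3.137, -0.0, 1.57]
ft_force: [0.9, -0.3, -4.3]
grip_width: 0.0144
t 13.98 tcp [0.4831 0.0893 0.1777] rpy [-3.1375 -0.0002  1.5703] grip 0.0144 F [ 0.9259 -0.2592 -4.3229]
xyz [-0.2383 -0.0626 -0.0056] ax [-0.0026 -0.0001 -0.0004] dist 0.09858085723550875
```

View pics/side14.png

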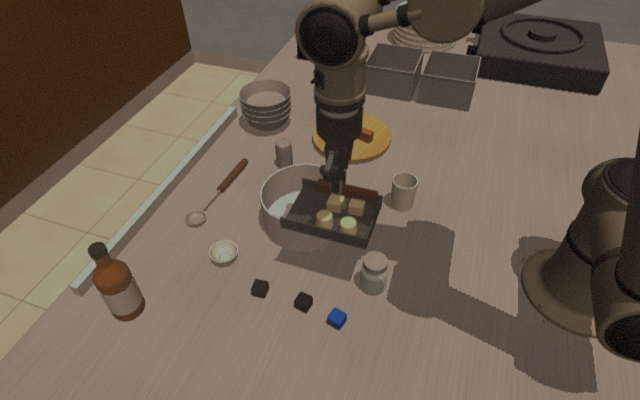

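```bash
python3 -m handwheel '[{"x":-0.03,"y":-0.008,"z":0,"ax":-0.001,"ay":0,"az":0,"hand":1},{"x":-0.08,"y":-0.02,"z":0,"ax":-0.002,"ay":0,"az":0,"hand":1},{"x":-0.13,"y":-0.035,"z":0,"ax":-0.002,"ay":0,"az":0,"hand":1},{"x":-0.18,"y":-0.048,"z":0,"ax":-0.002,"ay":0,"az":0,"hand":1},{"x":-0.22,"y":-0.058,"z":0,"ax":-0.002,"ay":0,"az":0,"hand":1},{"x":-0.238,"y":-0.062,"z":0,"ax":-0.002,"ay":0,"az":0,"hand":1},{"x":-0.238,"y":-0.062,"z":0,"ax":-0.002,"ay":0,"az":0,"hand":1}]' 110
python3 - <<'E'
from h import *
go([.458,-.006,.16],rot(1.571))
s=arm.sense();print(s['q'])
R0=Ro.from_euler('xyz',s['tool_rot'])
print("nose",s['tcp_pos']+R0.apply([0,.095,.0356]))
N=np.array([.553,-.006,.125])
for th in (5,8,12,16,20,24,28,32,36,40):
    R=Ro.from_euler('xyz',[np.pi,0,1.571])*Ro.from_rotvec([np.radians(th),0,0])
    P=N-R.apply([0,.095,.0356])
    d=R0.inv().apply(P-s['tcp_pos'])/.4
    print(th,P,d,(R0.inv()*R).as_rotvec()/(np.pi/2))
for n in("side","wrist"):
    s=arm.capture(n);cv2.imwrite(f"pics/{n}15.png",s[:,:,::-1])
i=cv2.imread("pics/side15.png");cv2.imwrite("pics/c15.png",cv2.resize(i[140:270,240:420],None,fx=4,fy=4,interpolation=cv2.INTER_CUBIC))
E
```

```text
clock: 14.62
tcp_pos: [0.4569, -0.009, 0.1777]
tool_rot: [-3.139, 0.002, 1.568]
ft_force: [0.2, -0.2, -4.3]
grip_width: 0.0139
t 14.62 tcp [ 0.4569 -0.009   0.1777] rpy [-3.1387  0.0017  1.5676] grip 0.0139 F [ 0.2198 -0.195  -4.3114]
xyz [0.0075 0.0029 0.0442] ax [-0.0019  0.0011 -0.0021] dist 0.017960998552396145
[-0.1858  0.2328  1.7206 -0.0024  1.1907 -1.7526]
nose [ 0.5518 -0.0093  0.1418]
5 [ 0.4615 -0.006   0.1687] [0.0074 0.0115 0.0223] [ 0.0537  0.001  -0.0022]
8 [ 0.4639 -0.006   0.1735] [0.0074 0.0175 0.0104] [ 0.087   0.001  -0.0022]
12 [ 0.4675 -0.006   0.1796] [ 0.0074  0.0265 -0.0048] [ 0.1315  0.0009 -0.0022]
16 [ 0.4715 -0.006   0.1854] [ 0.0074  0.0365 -0.0194] [ 0.1759  0.0008 -0.0023]
20 [ 0.4759 -0.006   0.1909] [ 0.0074  0.0475 -0.0333] [ 0.2204  0.0007 -0.0023]
24 [ 0.4807 -0.006   0.1962] [ 0.0075  0.0594 -0.0464] [ 0.2648  0.0006 -0.0023]
28 [ 0.4858 -0.006   0.201 ] [ 0.0075  0.0722 -0.0586] [ 0.3092  0.0006 -0.0024]
32 [ 0.4913 -0.006   0.2055] [ 0.0075  0.0858 -0.0699] [ 0.3537  0.0005 -0.0024]
36 [ 0.4971 -0.006   0.2096] [ 0.0075  0.1002 -0.0802] [ 0.3981  0.0004 -0.0024]
40 [ 0.5031 -0.006   0.2133] [ 0.0076  0.1153 -0.0895] [ 0.4426  0.0003 -0.0024]
```

View pics/c15.png

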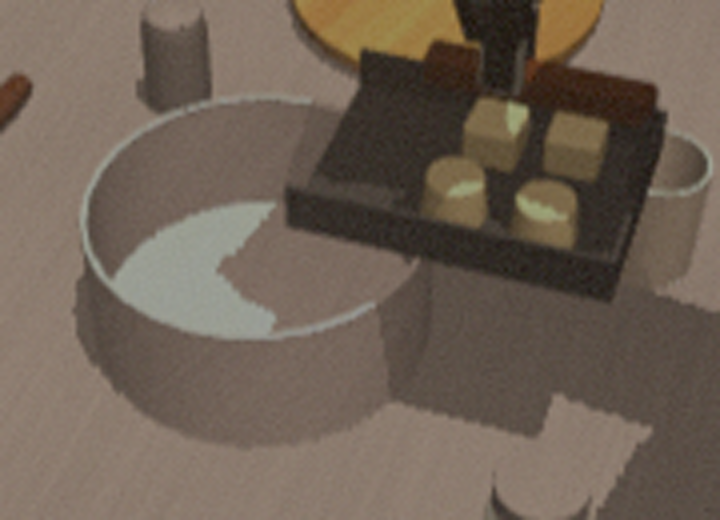

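View pics/wrist15.png

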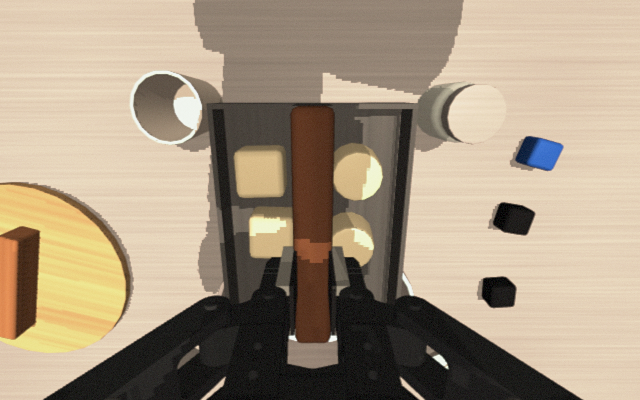

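```bash
python3 -m handwheel '[{"x":0.007,"y":0.012,"z":0.02,"ax":0.054,"ay":0.001,"az":-0.002,"hand":1},{"x":0.007,"y":0.018,"z":0.01,"ax":0.087,"ay":0.001,"az":-0.002,"hand":1},{"x":0.007,"y":0.027,"z":-0.005,"ax":0.132,"ay":0.001,"az":-0.002,"hand":1},{"x":0.007,"y":0.037,"z":-0.019,"ax":0.176,"ay":0.001,"az":-0.002,"hand":1},{"x":0.007,"y":0.042,"z":-0.026,"ax":0.198,"ay":0.001,"az":-0.002,"hand":1},{"x":0.007,"y":0.047,"z":-0.033,"ax":0.22,"ay":0.001,"az":-0.002,"hand":1},{"x":0.007,"y":0.053,"z":-0.04,"ax":0.243,"ay":0.001,"az":-0.002,"hand":1},{"x":0.007,"y":0.059,"z":-0.046,"ax":0.265,"ay":0.001,"az":-0.002,"hand":1},{"x":0.007,"y":0.065,"z":-0.052,"ax":0.287,"ay":0.001,"az":-0.002,"hand":1},{"x":0.007,"y":0.065,"z":-0.052,"ax":0.287,"ay":0.001,"az":-0.002,"hand":1}]' 110
python3 - <<'E'
from h import *
s=arm.sense();print(s['q'],s['ft_force'])
R0=Ro.from_euler('xyz',s['tool_rot'])
print("nose",s['tcp_pos']+R0.apply([0,.095,.0356]),"tilt",np.degrees(np.arccos(-R0.as_matrix()[2,2])))
N=np.array([.553,-.006,.125])
for th in (24,26,28,30,32,34,36,38,40):
    R=Ro.from_euler('xyz',[np.pi,0,1.571])*Ro.from_rotvec([np.radians(th),0,0])
    P=N-R.apply([0,.095,.0356])
    d=R0.inv().apply(P-s['tcp_pos'])/.4
    print(th,d,(R0.inv()*R).as_rotvec()/(np.pi/2))
for n in("side","wrist"):
    s=arm.capture(n);cv2.imwrite(f"pics/{n}16.png",s[:,:,::-1])
i=cv2.imread("pics/side16.png");cv2.imwrite("pics/c16.png",cv2.resize(i[120:270,240:420],None,fx=4,fy=4,interpolation=cv2.INTER_CUBIC))
E
```

```text
clock: 15.55
tcp_pos: [0.4848, -0.0035, 0.1973]
tool_rot: [-2.688, -0.001, 1.573]
ft_force: [0.3, 0.4, -3.6]
grip_width: 0.0143
[-0.1254  0.5773  1.2256 -0.056   1.7892 -1.6986] [ 0.3262  0.4297 -3.5622]
nose [ 0.5546 -0.0033  0.1237] tilt 26.009946058828227
24 [-0.0062 -0.008   0.0071] [-0.0223 -0.0002  0.0017]
26 [-0.0062 -0.005  -0.0012] [-0.0001 -0.0002  0.0017]
28 [-0.0062 -0.0018 -0.0094] [ 0.0221 -0.0001  0.0017]
30 [-0.0062  0.0018 -0.0175] [ 0.0443 -0.0001  0.0017]
32 [-0.0062  0.0056 -0.0255] [ 0.0666 -0.0001  0.0017]
34 [-0.0062  0.0097 -0.0334] [ 0.0888 -0.0001  0.0017]
36 [-0.0062  0.014  -0.0411] [ 0.111  -0.      0.0017]
38 [-0.0062  0.0187 -0.0486] [ 0.1332 -0.      0.0017]
40 [-0.0062  0.0235 -0.056 ] [0.1554 0.     0.0017]
```

View pics/c16.png

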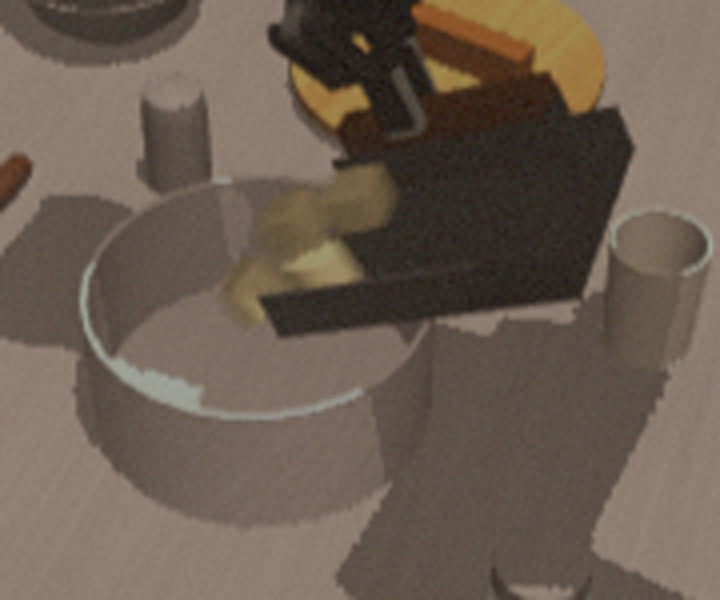

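View pics/wrist16.png

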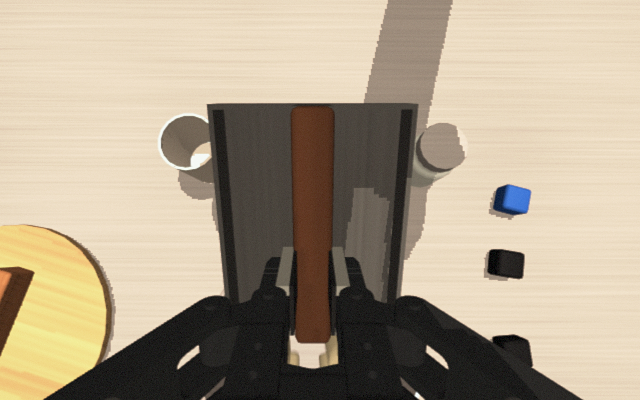

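Chunks are sliding into the pot right now; hold the pose and tilt slightly more.

```bash
python3 -m handwheel '[{"x":-0.006,"y":-0.002,"z":-0.01,"ax":0.022,"ay":0,"az":0,"hand":1},{"x":-0.006,"y":0.001,"z":-0.018,"ax":0.044,"ay":0,"az":0,"hand":1},{"x":-0.006,"y":0.002,"z":-0.018,"ax":0.044,"ay":0,"az":0,"hand":1},{"x":-0.006,"y":0.002,"z":-0.018,"ax":0.044,"ay":0,"az":0,"hand":1},{"x":-0.006,"y":0.002,"z":-0.018,"ax":0.044,"ay":0,"az":0,"hand":1},{"x":-0.006,"y":0.002,"z":-0.018,"ax":0.044,"ay":0,"az":0,"hand":1}]' 110
python3 - <<'E'
from h import *
for n in("side","top","wrist"):
    s=arm.capture(n);cv2.imwrite(f"pics/{n}17.png",s[:,:,::-1])
i=cv2.imread("pics/side17.png");a=cv2.resize(i[120:270,240:420],None,fx=3,fy=3,interpolation=cv2.INTER_CUBIC)
cv2.imwrite("pics/c17.png",a)
E
```

```text
clock: 16.15
tcp_pos: [0.4875, -0.006, 0.2042]
tool_rot: [-2.621, -0.001, 1.573]
ft_force: [0.4, -0.6, -3.4]
grip_width: 0.0146
```

View pics/c17.png

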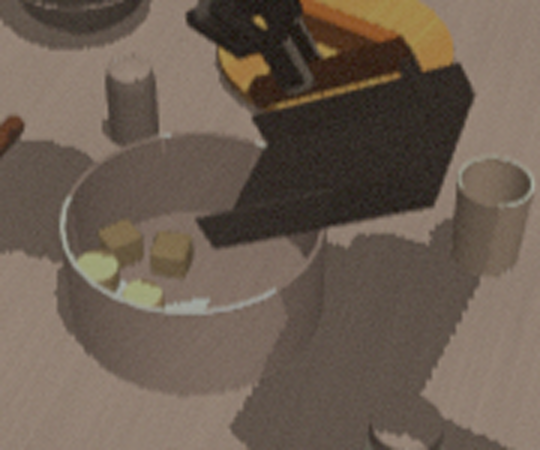

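View pics/wrist17.png

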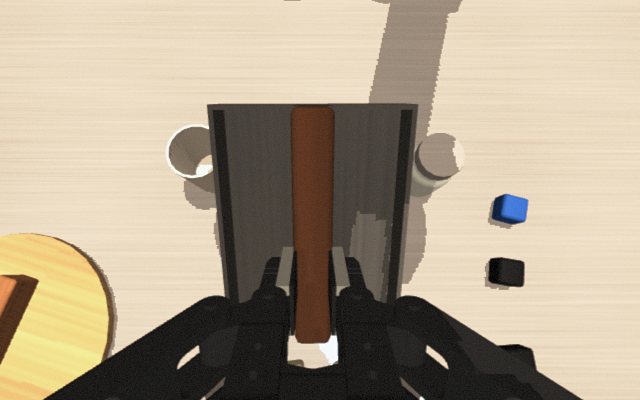

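```bash
python3 - <<'E'
from h import *
go([.458,-.004,.185],rot(1.571)); go([.465,-.004,.205],rot(1.571)*Ro.from_rotvec([.26,0,0]))
E
```

```text
t 16.3 tcp [ 0.4876 -0.0062  0.2042] rpy [-2.6209 -0.0013  1.573 ] grip 0.0145 F [-0.2514  0.47   -3.4065]
xyz [ 0.0055 -0.0402  0.0785] ax [-0.3315 -0.0005  0.0015] dist 0.03534127649085519
t 16.3 tcp [ 0.4876 -0.0062  0.2042] rpy [-2.6209 -0.0013  1.573 ] grip 0.0145 F [-0.2514  0.47   -3.4065]
xyz [ 0.0055 -0.0499  0.0264] ax [-0.166  -0.0003  0.0015] dist 0.022697890929020803
```

```bash
python3 -m handwheel '[{"x":0.005,"y":-0.02,"z":0.008,"ax":-0.05,"ay":0,"az":0,"hand":1},{"x":0.005,"y":-0.04,"z":0.018,"ax":-0.11,"ay":0,"az":0,"hand":1},{"x":0.005,"y":-0.05,"z":0.027,"ax":-0.17,"ay":0,"az":0,"hand":1},{"x":0.005,"y":-0.045,"z":0.045,"ax":-0.23,"ay":0,"az":0,"hand":1},{"x":0.005,"y":-0.042,"z":0.065,"ax":-0.29,"ay":0,"az":0,"hand":1},{"x":0.005,"y":-0.04,"z":0.078,"ax":-0.331,"ay":0,"az":0,"hand":1},{"x":0.005,"y":-0.04,"z":0.078,"ax":-0.331,"ay":0,"az":0,"hand":1}]' 110
python3 - <<'E'
from h import *
go([.53,.25,.185],rot(1.592));go([.5533,.3365,.0945],rot(1.592));
E
```

```text
clock: 16.88
tcp_pos: [0.4542, -0.0036, 0.1849]
tool_rot: [-3.14, -0.002, 1.573]
ft_force: [-0.0, 0.4, -3.2]
grip_width: 0.014
t 16.88 tcp [ 0.4542 -0.0036  0.1849] rpy [-3.14   -0.0017  1.5729] grip 0.014 F [-0.0498  0.3805 -3.1961]
xyz [0.6337 0.1907 0.0005] ax [-0.001  -0.0011 -0.0122] dist 0.26470855746880767
t 16.88 tcp [ 0.4542 -0.0036  0.1849] rpy [-3.14   -0.0017  1.5729] grip 0.014 F [-0.0498  0.3805 -3.1961]
xyz [0.8494 0.2498 0.227 ] ax [-0.001  -0.0011 -0.0122] dist 0.3656165382416843
```

```bash
python3 -m handwheel '[{"x":0.05,"y":0.015,"z":0,"ax":-0.001,"ay":-0.001,"az":-0.012,"hand":1},{"x":0.13,"y":0.039,"z":0,"ax":-0.001,"ay":-0.001,"az":-0.012,"hand":1},{"x":0.22,"y":0.066,"z":0,"ax":-0.001,"ay":-0.001,"az":-0.012,"hand":1},{"x":0.31,"y":0.093,"z":0,"ax":-0.001,"ay":-0.001,"az":-0.012,"hand":1},{"x":0.4,"y":0.12,"z":0,"ax":-0.001,"ay":-0.001,"az":-0.012,"hand":1},{"x":0.49,"y":0.147,"z":0,"ax":-0.001,"ay":-0.001,"az":-0.012,"hand":1},{"x":0.58,"y":0.174,"z":0.02,"ax":-0.001,"ay":-0.001,"az":-0.012,"hand":1},{"x":0.67,"y":0.2,"z":0.06,"ax":-0.001,"ay":-0.001,"az":-0.012,"hand":1},{"x":0.75,"y":0.222,"z":0.12,"ax":-0.001,"ay":-0.001,"az":-0.012,"hand":1},{"x":0.81,"y":0.239,"z":0.17,"ax":-0.001,"ay":-0.001,"az":-0.012,"hand":1},{"x":0.85,"y":0.25,"z":0.22,"ax":-0.001,"ay":-0.001,"az":-0.012,"hand":1},{"x":0.85,"y":0.25,"z":0.23,"ax":-0.001,"ay":-0.001,"az":-0.012,"hand":1}]' 110
python3 - <<'E'
from h import *
go([.5535,.3365,.0386],rot(1.592))
E
```

```text
clock: 17.88
tcp_pos: [0.5516, 0.3394, 0.0883]
tool_rot: [-3.134, 0.002, 1.595]
ft_force: [-1.5, -0.9, -4.6]
grip_width: 0.0143
t 17.88 tcp [0.5516 0.3394 0.0883] rpy [-3.1343  0.0021  1.5945] grip 0.0143 F [-1.501  -0.8681 -4.5785]
xyz [-0.0071  0.0055  0.1243] ax [-0.0046  0.0013  0.0016] dist 0.04985083885299876
```

```bash
python3 -m handwheel '[{"x":-0.007,"y":0.005,"z":0.03,"ax":-0.002,"ay":0,"az":0.001,"hand":1},{"x":-0.007,"y":0.005,"z":0.06,"ax":-0.002,"ay":0,"az":0.001,"hand":1},{"x":-0.007,"y":0.005,"z":0.09,"ax":-0.002,"ay":0,"az":0.001,"hand":1},{"x":-0.007,"y":0.005,"z":0.11,"ax":-0.002,"ay":0,"az":0.001,"hand":1},{"x":-0.007,"y":0.005,"z":0.118,"ax":-0.002,"ay":0,"az":0.001,"hand":1},{"x":-0.007,"y":0.005,"z":0.118,"ax":-0.002,"ay":0,"az":0.001,"hand":1}]' 110
python3 - <<'E'
from h import *
go([.5535,.3365,.0386],rot(1.592))
E
```

```text
clock: 18.38
tcp_pos: [0.553, 0.3359, 0.0405]
tool_rot: [-3.136, 0.003, 1.592]
ft_force: [-0.3, -0.5, -4.1]
grip_width: 0.0144
t 18.38 tcp [0.553  0.3359 0.0405] rpy [-3.1361  0.0027  1.5924] grip 0.0144 F [-0.3026 -0.5334 -4.0554]
xyz [0.0014 0.0012 0.0048] ax [-0.0035  0.0017  0.0003] dist 0.002059092025031879
```

```bash
python3 -m handwheel '[{"x":0,"y":0,"z":0.004,"ax":-0.003,"ay":0.001,"az":0,"hand":1},{"x":0,"y":0,"z":0.008,"ax":-0.003,"ay":0.001,"az":0,"hand":1},{"x":0,"y":0,"z":0.008,"ax":-0.003,"ay":0.001,"az":0,"hand":1}]' 110
```

```text
clock: 18.63
tcp_pos: [0.5537, 0.336, 0.0388]
tool_rot: [3.14, 0.0, 1.592]
ft_force: [-1.1, -1.0, 1.8]
grip_width: 0.0142
```

```bash
python3 -m handwheel '[{"x":0,"y":0,"z":0,"ax":0,"ay":0,"az":0,"hand":0.7},{"x":0,"y":0,"z":0,"ax":0,"ay":0,"az":0,"hand":0.5},{"x":0,"y":0,"z":0,"ax":0,"ay":0,"az":0,"hand":0.2},{"x":0,"y":0,"z":0,"ax":0,"ay":0,"az":0,"hand":0},{"x":0,"y":0,"z":0,"ax":0,"ay":0,"az":0,"hand":0},{"x":0,"y":0,"z":-0.03,"ax":0,"ay":0,"az":0,"hand":0},{"x":0,"y":0,"z":-0.1,"ax":0,"ay":0,"az":0,"hand":0},{"x":0,"y":0,"z":-0.2,"ax":0,"ay":0,"az":0,"hand":0},{"x":0,"y":0,"z":-0.3,"ax":0,"ay":0,"az":0,"hand":0},{"x":0,"y":0,"z":-0.4,"ax":0,"ay":0,"az":0,"hand":0},{"x":0,"y":0,"z":-0.4,"ax":0,"ay":0,"az":0,"hand":0}]' 60
python3 - <<'E'
from h import *
for n in("side","top"):
    s=arm.capture(n);cv2.imwrite(f"pics/{n}18.png",s[:,:,::-1])
go([.552,.0,.2],rot(1.4)); 
i=cv2.imread("pics/top18.png");cv2.imwrite("pics/c18.png",cv2.resize(i[110:270,140:500],None,fx=2.2,fy=2.2,interpolation=cv2.INTER_CUBIC))
E
```

```text
clock: 19.55
tcp_pos: [0.5571, 0.3378, 0.2097]
tool_rot: [3.125, -0.006, 1.592]
ft_force: [0.8, 0.1, 0.8]
grip_width: 0.0853
t 19.65 tcp [0.5544 0.3365 0.2019] rpy [ 3.1352 -0.0017  1.5924] grip 0.0856 F [ 0.0245 -0.573  -0.2669]
xyz [-0.841  -0.0241  0.0033] ax [ 0.0039 -0.0014  0.1225] dist 0.3365605512257243
```

View pics/side18.png

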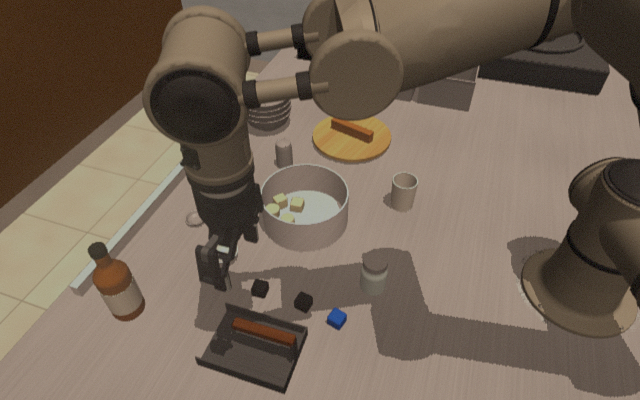

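View pics/c18.png

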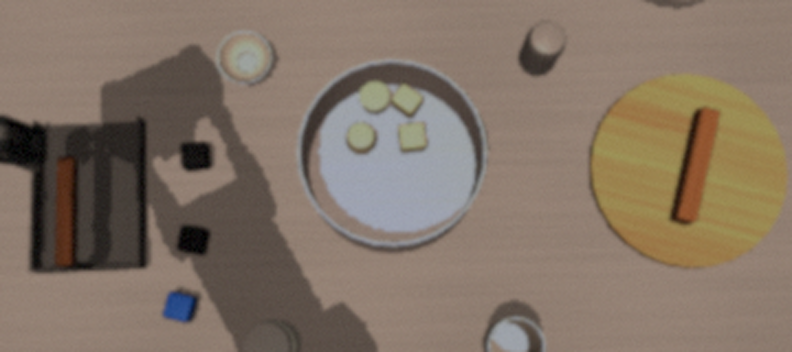

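```bash
python3 -m handwheel '[{"x":-0.84,"y":-0.024,"z":0,"ax":0.004,"ay":0,"az":0.122,"hand":0},{"x":-0.84,"y":-0.024,"z":0,"ax":0.004,"ay":0,"az":0.122,"hand":0},{"x":-0.84,"y":-0.024,"z":0,"ax":0.004,"ay":0,"az":0.122,"hand":0},{"x":-0.84,"y":-0.024,"z":0,"ax":0.004,"ay":0,"az":0.122,"hand":0},{"x":-0.84,"y":-0.024,"z":0,"ax":0.004,"ay":0,"az":0.122,"hand":0},{"x":-0.84,"y":-0.024,"z":0,"ax":0.004,"ay":0,"az":0.122,"hand":0},{"x":-0.84,"y":-0.024,"z":0,"ax":0.004,"ay":0,"az":0.122,"hand":0},{"x":-0.84,"y":-0.024,"z":0,"ax":0.004,"ay":0,"az":0.122,"hand":0},{"x":-0.84,"y":-0.024,"z":0,"ax":0.004,"ay":0,"az":0.122,"hand":0}]' 60
python3 - <<'E'
from h import *
go([.576,-.341,.15],rot(1.286)); 
E
```

```text
clock: 20.4
tcp_pos: [0.5511, -0.0062, 0.2]
tool_rot: [-3.139, 0.001, 1.395]
ft_force: [-0.2, 0.3, -0.3]
grip_width: 0.0857
t 20.4 tcp [ 0.5511 -0.0062  0.2   ] rpy [-3.1389  0.0005  1.3946] grip 0.0857 F [-0.2168  0.3459 -0.2536]
xyz [-0.8131  0.2085  0.1249] ax [-0.0017  0.0004  0.0691] dist 0.3394557244408998
```

```bash
python3 -m handwheel '[{"x":-0.813,"y":0.208,"z":0.12,"ax":-0.002,"ay":0,"az":0.069,"hand":0},{"x":-0.813,"y":0.208,"z":0.12,"ax":-0.002,"ay":0,"az":0.069,"hand":0},{"x":-0.813,"y":0.208,"z":0.12,"ax":-0.002,"ay":0,"az":0.069,"hand":0},{"x":-0.813,"y":0.208,"z":0.12,"ax":-0.002,"ay":0,"az":0.069,"hand":0},{"x":-0.813,"y":0.208,"z":0.12,"ax":-0.002,"ay":0,"az":0.069,"hand":0},{"x":-0.813,"y":0.208,"z":0.12,"ax":-0.002,"ay":0,"az":0.069,"hand":0},{"x":-0.813,"y":0.208,"z":0.12,"ax":-0.002,"ay":0,"az":0.069,"hand":0},{"x":-0.813,"y":0.208,"z":0.12,"ax":-0.002,"ay":0,"az":0.069,"hand":0},{"x":-0.813,"y":0.208,"z":0.12,"ax":-0.002,"ay":0,"az":0.069,"hand":0},{"x":-0.813,"y":0.208,"z":0.12,"ax":-0.002,"ay":0,"az":0.069,"hand":0},{"x":-0.813,"y":0.208,"z":0.12,"ax":-0.002,"ay":0,"az":0.069,"hand":0}]' 60
python3 - <<'E'
from h import *
go([.576,-.341,-.001],rot(1.286)); 
s=arm.capture("wrist");cv2.imwrite("pics/w19.png",s[:,:,::-1])
E
```

```text
clock: 21.32
tcp_pos: [0.5752, -0.3402, 0.1503]
tool_rot: [-3.139, -0.001, 1.285]
ft_force: [-0.2, 0.3, 0.8]
grip_width: 0.0855
t 21.32 tcp [ 0.5752 -0.3402  0.1503] rpy [-3.1391 -0.0011  1.2852] grip 0.0855 F [-0.1671  0.305   0.7971]
xyz [-0.0019  0.0033  0.3783] ax [-0.0016 -0.0007 -0.0005] dist 0.15131186895307314
```

View pics/w19.png

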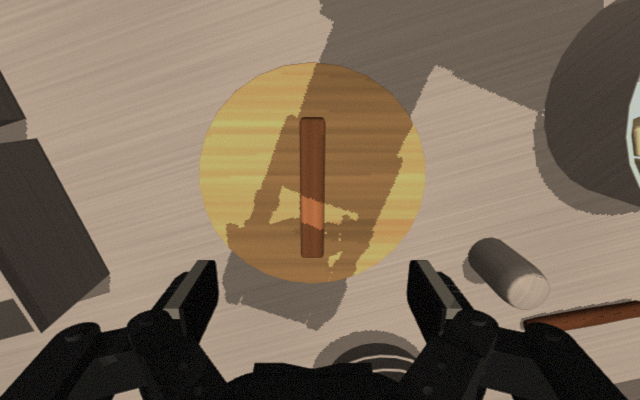

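Batten is centred (col 312) and aligned. Descend and grip.

```bash
python3 -m handwheel '[{"x":-0.002,"y":0.003,"z":0.08,"ax":-0.002,"ay":0,"az":0,"hand":0},{"x":-0.002,"y":0.003,"z":0.17,"ax":-0.002,"ay":0,"az":0,"hand":0},{"x":-0.002,"y":0.003,"z":0.25,"ax":-0.002,"ay":0,"az":0,"hand":0},{"x":-0.002,"y":0.003,"z":0.32,"ax":-0.002,"ay":0,"az":0,"hand":0},{"x":-0.002,"y":0.003,"z":0.36,"ax":-0.002,"ay":0,"az":0,"hand":0},{"x":-0.002,"y":0.003,"z":0.378,"ax":-0.002,"ay":0,"az":0,"hand":0},{"x":-0.002,"y":0.003,"z":0.378,"ax":-0.002,"ay":0,"az":0,"hand":0}]' 60
python3 -m handwheel '[{"x":0,"y":0,"z":0,"ax":0,"ay":0,"az":0,"hand":0.4},{"x":0,"y":0,"z":0,"ax":0,"ay":0,"az":0,"hand":0.6},{"x":0,"y":0,"z":0,"ax":0,"ay":0,"az":0,"hand":0.8},{"x":0,"y":0,"z":0,"ax":0,"ay":0,"az":0,"hand":1},{"x":0,"y":0,"z":0,"ax":0,"ay":0,"az":0,"hand":1},{"x":0,"y":0,"z":0,"ax":0,"ay":0,"az":0,"hand":1},{"x":0,"y":0,"z":0,"ax":0,"ay":0,"az":0,"hand":1}]' 60
```

```text
clock: 21.95
tcp_pos: [0.576, -0.3377, -0.0014]
tool_rot: [-3.14, -0.002, 1.289]
ft_force: [0.4, 0.5, 1.0]
grip_width: 0.0852
clock: 22.53
tcp_pos: [0.5766, -0.3383, -0.0002]
tool_rot: [3.141, -0.001, 1.289]
ft_force: [-1.3, 0.2, 6.5]
grip_width: 0.0202
```

```bash
python3 -m handwheel '[{"x":0,"y":0,"z":-0.01,"ax":0,"ay":0,"az":0,"hand":1},{"x":0,"y":0,"z":-0.05,"ax":0,"ay":0,"az":0,"hand":1},{"x":0,"y":0,"z":-0.11,"ax":0,"ay":0,"az":0,"hand":1},{"x":0,"y":0,"z":-0.19,"ax":0,"ay":0,"az":0,"hand":1},{"x":0,"y":0,"z":-0.27,"ax":0,"ay":0,"az":0,"hand":1},{"x":0,"y":0,"z":-0.34,"ax":0,"ay":0,"az":0,"hand":1},{"x":0,"y":0,"z":-0.39,"ax":0,"ay":0,"az":0,"hand":1},{"x":0,"y":0,"z":-0.4,"ax":0,"ay":0,"az":0,"hand":1},{"x":0,"y":0,"z":-0.4,"ax":0,"ay":0,"az":0,"hand":1}]' 80
python3 - <<'E'
from h import *
go([.5875,-.0045,.155],rot(1.286)); 
s=arm.capture("wrist");cv2.imwrite("pics/w20.png",s[:,:,::-1])
s=arm.capture("side");cv2.imwrite("pics/s20.png",s[:,:,::-1])
E
```

```text
clock: 23.28
tcp_pos: [0.5767, -0.3387, 0.1607]
tool_rot: [3.139, -0.001, 1.288]
ft_force: [0.0, -0.2, -4.6]
grip_width: 0.02
t 23.28 tcp [ 0.5767 -0.3387  0.1607] rpy [ 3.1393 -0.0008  1.2885] grip 0.02 F [ 0.0368 -0.1791 -4.6   ]
xyz [ 0.81   -0.2069  0.0144] ax [ 0.0014 -0.0005  0.0016] dist 0.33444550427436803
```

View pics/s20.png

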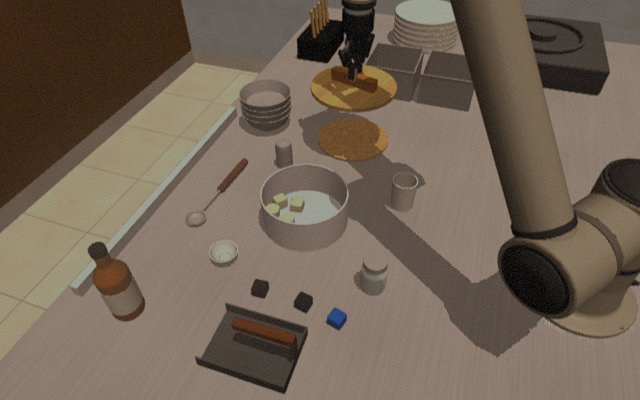

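```bash
python3 -m handwheel '[{"x":0.05,"y":-0.013,"z":0,"ax":0.001,"ay":0,"az":0.001,"hand":1},{"x":0.13,"y":-0.033,"z":0,"ax":0.001,"ay":0,"az":0.001,"hand":1},{"x":0.22,"y":-0.056,"z":0,"ax":0.001,"ay":0,"az":0.001,"hand":1},{"x":0.31,"y":-0.079,"z":0,"ax":0.001,"ay":0,"az":0.001,"hand":1},{"x":0.4,"y":-0.102,"z":0,"ax":0.001,"ay":0,"az":0.001,"hand":1},{"x":0.49,"y":-0.125,"z":0,"ax":0.001,"ay":0,"az":0.001,"hand":1},{"x":0.58,"y":-0.148,"z":0,"ax":0.001,"ay":0,"az":0.001,"hand":1},{"x":0.67,"y":-0.171,"z":0,"ax":0.001,"ay":0,"az":0.001,"hand":1},{"x":0.74,"y":-0.189,"z":0,"ax":0.001,"ay":0,"az":0.001,"hand":1},{"x":0.79,"y":-0.202,"z":0,"ax":0.001,"ay":0,"az":0.001,"hand":1},{"x":0.81,"y":-0.207,"z":0,"ax":0.001,"ay":0,"az":0.001,"hand":1},{"x":0.81,"y":-0.207,"z":0,"ax":0.001,"ay":0,"az":0.001,"hand":1}]' 80
python3 - <<'E'
from h import *
go([.5875,-.0045,.09],rot(1.286)); 
for n in("side","top"):
    s=arm.capture(n);cv2.imwrite(f"pics/{n}21.png",s[:,:,::-1])
i=cv2.imread("pics/side21.png");cv2.imwrite("pics/c21.png",cv2.resize(i[90:260,230:400],None,fx=3.5,fy=3.5,interpolation=cv2.INTER_CUBIC))
E
```

```text
clock: 24.38
tcp_pos: [0.5851, -0.0014, 0.1567]
tool_rot: [-3.133, -0.003, 1.29]
ft_force: [0.7, 0.0, -4.0]
grip_width: 0.0195
t 24.38 tcp [ 0.5851 -0.0014  0.1567] rpy [-3.1332 -0.0027  1.2897] grip 0.0195 F [ 0.6521  0.014  -3.9576]
xyz [-0.0062  0.0094  0.1667] ax [-0.0054 -0.0017  0.0024] dist 0.06681930245996763
```

View pics/c21.png

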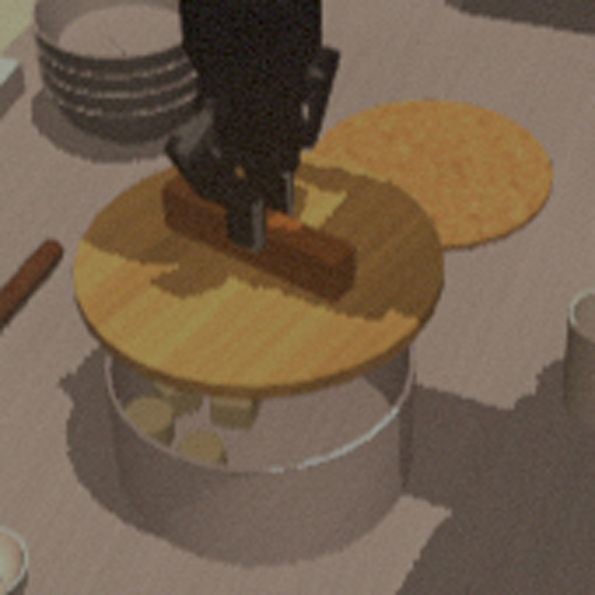

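```bash
python3 -m handwheel '[{"x":-0.004,"y":0.006,"z":0.03,"ax":-0.005,"ay":-0.001,"az":0.002,"hand":1},{"x":-0.006,"y":0.009,"z":0.07,"ax":-0.005,"ay":-0.001,"az":0.002,"hand":1},{"x":-0.006,"y":0.009,"z":0.11,"ax":-0.005,"ay":-0.001,"az":0.002,"hand":1},{"x":-0.006,"y":0.009,"z":0.14,"ax":-0.005,"ay":-0.001,"az":0.002,"hand":1},{"x":-0.006,"y":0.009,"z":0.16,"ax":-0.005,"ay":-0.001,"az":0.002,"hand":1},{"x":-0.006,"y":0.009,"z":0.16,"ax":-0.005,"ay":-0.001,"az":0.002,"hand":1},{"x":-0.006,"y":0.009,"z":0.16,"ax":-0.005,"ay":-0.001,"az":0.002,"hand":1}]' 80
python3 - <<'E'
from h import *
go([.5875,-.0045,.081],rot(1.286)); 
for n in("side","wrist"):
    s=arm.capture(n);cv2.imwrite(f"pics/{n}22.png",s[:,:,::-1])
i=cv2.imread("pics/side22.png");cv2.imwrite("pics/c22.png",cv2.resize(i[110:260,230:380],None,fx=4,fy=4,interpolation=cv2.INTER_CUBIC))
E
```

```text
clock: 25.07
tcp_pos: [0.588, -0.0082, 0.0931]
tool_rot: [3.141, 0.0, 1.283]
ft_force: [0.5, -0.0, -3.4]
grip_width: 0.02
t 25.07 tcp [ 0.588  -0.0082  0.0931] rpy [3.1411 0.     1.2827] grip 0.02 F [ 0.4603 -0.0273 -3.4131]
xyz [ 0.0086 -0.0038  0.0303] ax [ 0.0003  0.     -0.0021] dist 0.012699147165012126
```

View pics/c22.png

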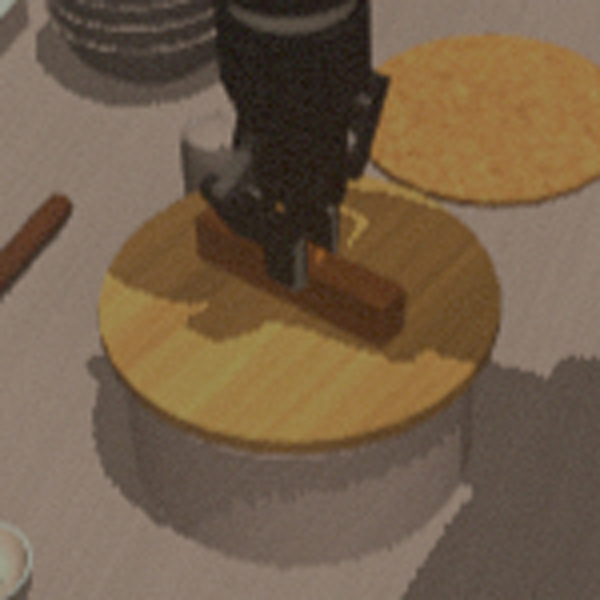

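```bash
python3 -m handwheel '[{"x":0.004,"y":-0.002,"z":0.008,"ax":0,"ay":0,"az":-0.001,"hand":1},{"x":0.007,"y":-0.003,"z":0.016,"ax":0,"ay":0,"az":-0.002,"hand":1},{"x":0.007,"y":-0.003,"z":0.02,"ax":0,"ay":0,"az":-0.002,"hand":1},{"x":0.007,"y":-0.003,"z":0.022,"ax":0,"ay":0,"az":-0.002,"hand":1},{"x":0.007,"y":-0.003,"z":0.022,"ax":0,"ay":0,"az":-0.002,"hand":1}]' 80
python3 -m handwheel '[{"x":0,"y":0,"z":0.004,"ax":0,"ay":0,"az":0,"hand":1},{"x":0,"y":0,"z":0.006,"ax":0,"ay":0,"az":0,"hand":1}]' 80
```

```text
clock: 25.58
tcp_pos: [0.5882, -0.0047, 0.0852]
tool_rot: [3.139, -0.0, 1.287]
ft_force: [-0.4, -0.3, -3.2]
grip_width: 0.0197
clock: 25.75
tcp_pos: [0.5882, -0.0046, 0.0826]
tool_rot: [3.139, -0.0, 1.287]
ft_force: [-0.1, -1.0, -3.9]
grip_width: 0.0198
```

```bash
python3 -m handwheel '[{"x":0,"y":0,"z":0.004,"ax":0.001,"ay":0,"az":0,"hand":1},{"x":0,"y":0,"z":0.007,"ax":0.001,"ay":0,"az":0,"hand":1},{"x":0,"y":0,"z":0.007,"ax":0.001,"ay":0,"az":0,"hand":1}]' 80
```

```text
clock: 26.0
tcp_pos: [0.5883, -0.0046, 0.0819]
tool_rot: [3.14, -0.0, 1.287]
ft_force: [-6.5, 1.1, 11.2]
grip_width: 0.0198
```

Seated on the rim (force reversed to +11 N at the predicted height). Release and check.

```bash
python3 -m handwheel '[{"x":0,"y":0,"z":-0.001,"ax":0,"ay":0,"az":0,"hand":1},{"x":0,"y":0,"z":-0.002,"ax":0,"ay":0,"az":0,"hand":0.6},{"x":0,"y":0,"z":-0.002,"ax":0,"ay":0,"az":0,"hand":0.3},{"x":0,"y":0,"z":-0.002,"ax":0,"ay":0,"az":0,"hand":0},{"x":0,"y":0,"z":-0.002,"ax":0,"ay":0,"az":0,"hand":0},{"x":0,"y":0,"z":-0.03,"ax":0,"ay":0,"az":0,"hand":0},{"x":0,"y":0,"z":-0.08,"ax":0,"ay":0,"az":0,"hand":0},{"x":0,"y":0,"z":-0.16,"ax":0,"ay":0,"az":0,"hand":0},{"x":0,"y":0,"z":-0.25,"ax":0,"ay":0,"az":0,"hand":0},{"x":0,"y":0,"z":-0.35,"ax":0,"ay":0,"az":0,"hand":0},{"x":0,"y":0,"z":-0.35,"ax":0,"ay":0,"az":0,"hand":0}]' 60
python3 - <<'E'
from h import *
go([.4,-.3,.22],rot(1.286))
for n in("side","wrist"):
    s=arm.capture(n);cv2.imwrite(f"pics/{n}23.png",s[:,:,::-1])
i=cv2.imread("pics/side23.png");cv2.imwrite("pics/c23.png",cv2.resize(i[110:260,230:380],None,fx=4,fy=4,interpolation=cv2.INTER_CUBIC))
E
```

```text
clock: 26.92
tcp_pos: [0.5918, -0.0051, 0.2315]
tool_rot: [3.125, -0.003, 1.287]
ft_force: [0.8, -0.4, 1.2]
grip_width: 0.0852
t 26.92 tcp [ 0.5918 -0.0051  0.2315] rpy [ 3.1246 -0.0026  1.2871] grip 0.0852 F [ 0.8007 -0.4355  1.1749]
xyz [-0.8421 -0.2543  0.0222] ax [ 0.0108 -0.0016  0.0007] dist 0.35199030777320983
```

View pics/c23.png

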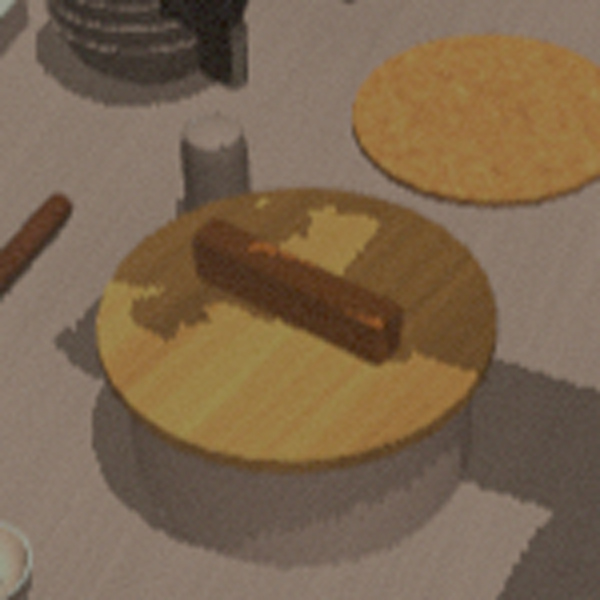

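Move the arm aside for a clear top view and measure the lid centre.

```bash
python3 -m handwheel '[{"x":-0.8,"y":-0.25,"z":0,"ax":0.01,"ay":0,"az":0,"hand":0},{"x":-0.8,"y":-0.25,"z":0,"ax":0.01,"ay":0,"az":0,"hand":0},{"x":-0.8,"y":-0.25,"z":0,"ax":0.01,"ay":0,"az":0,"hand":0},{"x":-0.8,"y":-0.25,"z":0,"ax":0.01,"ay":0,"az":0,"hand":0},{"x":-0.8,"y":-0.25,"z":0,"ax":0.01,"ay":0,"az":0,"hand":0},{"x":-0.8,"y":-0.25,"z":0,"ax":0.01,"ay":0,"az":0,"hand":0},{"x":-0.8,"y":-0.25,"z":0,"ax":0.01,"ay":0,"az":0,"hand":0},{"x":-0.8,"y":-0.25,"z":0,"ax":0.01,"ay":0,"az":0,"hand":0},{"x":-0.8,"y":-0.25,"z":0,"ax":0.01,"ay":0,"az":0,"hand":0},{"x":-0.8,"y":-0.25,"z":0,"ax":0.01,"ay":0,"az":0,"hand":0}]' 60
python3 - <<'E'
from h import *
s=arm.capture("top");cv2.imwrite("pics/top24.png",s[:,:,::-1])
s=arm.capture("side");cv2.imwrite("pics/side24.png",s[:,:,::-1])
T=cam("top")
for f in("top0","top24"):
    i=cv2.imread(f"pics/{f}.png")
    m=cv2.inRange(cv2.cvtColor(i,cv2.COLOR_BGR2HSV),(8,90,50),(40,255,255))
    n,l,st,ce=cv2.connectedComponentsWithStats(m)
    k=l[200,300]; cnt=max(cv2.findContours((l==k).astype('uint8'),0,1)[0],key=cv2.contourArea)
    cnt=cv2.convexHull(cnt)
    P=np.array([ray(T,u,v,.102)[:2] for u,v in cnt[:,0]]);A=np.c_[2*P,np.ones(len(P))]; x=np.linalg.lstsq(A,(P**2).sum(1),rcond=None)[0]
    print(f,st[k],x[:2],np.sqrt(x[2]+x[0]**2+x[1]**2))
E
```

```text
clock: 27.85
tcp_pos: [0.4017, -0.2852, 0.2225]
tool_rot: [-3.131, -0.002, 1.282]
ft_force: [-0.1, 0.0, 0.5]
grip_width: 0.0853
top0 [ 270  132   98   96 7420] [ 0.5889 -0.0061] 0.11118959160572922
top24 [ 269  131   98   96 7404] [ 0.5914 -0.0048] 0.1111289132628863
```

View pics/top24.png

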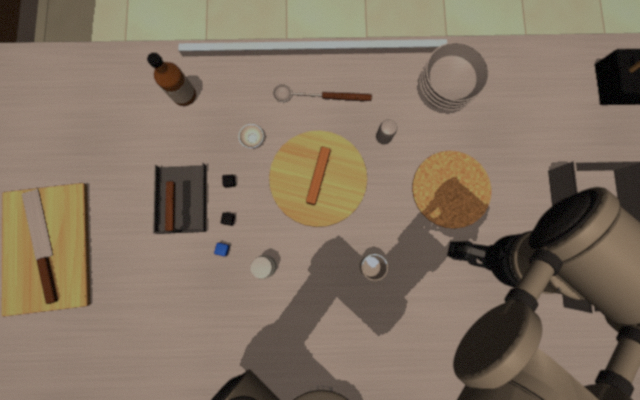

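View pics/side24.png

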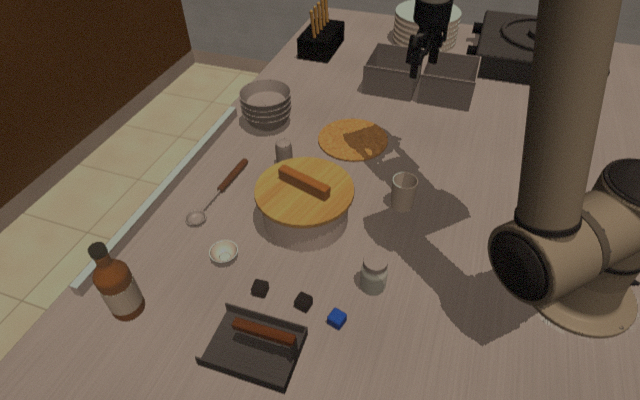

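```bash
python3 -c "
from plant import arm
print(arm.hand_in())"
```

```text
the job is handed in; nothing more can be done
None
```

I completed the whole sequence and handed the job in at about 28 s. `hand_in` gave no verdict, so the result rests on my own checks.

- **Lid off:** I laid the lid flat on the mat and released it.
- **Pouring:** I carried the tray level by its handle and tipped it to about 30° over the pot. All four chunks slid in, seen in both the side and top pictures. The fingers stayed above the chunks.
- **Tray back:** I set the empty tray down within about 1 mm of the gripper position at which I first picked it up. It looks level in the pictures.
- **Lid on:** In the last pictures the lid sits about 3 mm off the pot's centre. The limit is 15 mm. It looks level, and contact came at the expected rim height.
- **Other things:** The pot, jar, cup, dish and shaker look unmoved in the final pictures. I judged this by eye and did not measure it. The arm was clear of everything.

**Disagreements:**
- My first try at the batten closed on nothing. The reported TCP was about 24 mm lower than where the finger tips actually were in the pictures, so I corrected all later grip heights by that amount.
- The wrist camera put things 2 to 4 mm further to the left (+y) than the top camera. I followed the wrist camera when gripping.

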